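Snap two split cake rings shut with spring pliers

TASK

Take the spring pliers from the chopping board and use them to press the two lugs of each split cake ring, the wide one and the tall one in either order, together until the press stud snaps shut. Work the rings with the pliers only, never with the gripper itself; then lay the pliers flat and lengthwise back on the chopping board and let go, leaving everything else on the table where it is.

Things in the scene. Friction and masses are not known exactly. Their poses are not given: they have to be found in the camera images.
- pliers_grip (a point): grip place of the steel spring pliers: midway between the two black handles, 15 mm above the underside. Lying flat, 160 mm long, 0.21 kg, handles 30 high. x axis towards the jaws, z up. Hinge pin (26 thick) 50 mm ahead, jaw tips 110 ahead, handle ends 45 behind, balanced here. Handles sprung open: outer faces 66 mm apart here, 84 at the ends (each splayed 0.2 rad).
- pliers_jaw (a point): midway between the pliers' jaws, 100 mm ahead of pliers_grip (50 ahead of the pin), same height and axes. Jaws are 14 mm high, centred on this height, and reach 9 mm (open) to 14 mm (pressed) beyond this point; inner faces 46 mm apart here with the handles open (40 at 8 mm nearer to the pin), 40 (35) at a swing of 0.05, 10 fully pressed.
- pliers_left (a joint): swing of each handle about the pin, rad: 0 sprung open, 0.34 fully pressed; both handles and jaws move symmetrically. About 12 N on each handle at the grip place starts it, 20 N presses it fully (4 N more on the lugs). Width over the handles at the grip place: 66 mm at 0, 61 at 0.05, 50 at 0.15, 43 at 0.22, 36 at 0.29. Jaws meet open lugs at about 0.13 and hold them shut at 0.29.
- board_top (a point): centre of the top face of a brown wooden chopping board 200 x 100 mm, 18 mm thick, fixed to the table; x along its length, z up. The pliers start on it, lengthwise, jaws towards its +x end.
- wide_ring: wide split ring of bare steel, 116 mm across, 64 high, round a pale cake, fixed to a base disc 128 across. Origin: under the disc's centre. Two upright lugs side by side stick out of the wall towards -x, each 28 long, 5 thick, 30 high, with brass press-stud halves; their ends are 86 mm from the ring's axis. Open, they measure 27 mm over their outer faces along y, shut 14. Hinge post at +x.
- wide_ring_lugs (a point): midway between the wide ring's two lugs, half-way along and up them: 40 mm above the table, 72 mm from the ring's axis; fixed. Its x axis points from here to the ring's axis, z up; the lugs close towards each other along y, symmetrically.
- wide_ring_left (a joint): closing angle of each half of the wide ring about its rear hinge, rad: 0 open, 0.0496 shut; the halves mirror each other. Takes about 5 N on each lug at first, less as they approach; past half-way the lugs snap shut by themselves and stay shut.
- tall_ring: tall split ring of bare steel, 88 mm across, 94 high, round a pale cake, fixed to a base disc 100 across. Origin: under the disc's centre. Two upright lugs side by side stick out of the wall towards -x, each 28 long, 5 thick, 30 high, with brass press-stud halves; their ends are 72 mm from the ring's axis. Open, they measure 27 mm over their outer faces along y, shut 14. Hinge post at +x.
- tall_ring_lugs (a point): midway between the tall ring's two lugs, half-way along and up them: 64 mm above the table, 58 mm from the ring's axis; fixed. Its x axis points from here to the ring's axis, z up; the lugs close towards each other along y, symmetrically.
- tall_ring_left (a joint): closing angle of each half of the tall ring about its rear hinge, rad: 0 open, 0.0631 shut; the halves mirror each other. Takes about 5 N on each lug at first, less as they approach; past half-way the lugs snap shut by themselves and stay shut.
- jar: amber glass jar, 72 mm across, 125 mm high, loose; origin under its centre. Leave alone.
- bottle: green glass bottle, 60 mm across, 190 mm high, loose; origin under its centre. Leave alone.
- scraper: flat dough scraper, steel blade with a wooden back, 85 x 110 mm, 14 mm high, loose; origin under its centre. Leave alone.
- cake: round pressed cake, 64 mm across, 14 mm high, loose; origin under its centre. Leave alone.
Things that resemble listed ones, but are neither listed nor needed, are in the scene too. Leave any purple or red look-alike of the tall_ring alone.

How it is judged:
By the outcome, as a careful person would: the job done as asked, in the order asked, and still so for the second after the job is handed in, with the robot touching nothing.
It also fails if it takes over 58 s, if anything falls off the work surface, if the arm or the gripper's body presses on something with over 40 N, if the wrist force passes 120 N, or if a joint passes its speed limit or range.

ROBOT

A 7-joint arm with a two-finger parallel gripper is mounted at the origin on the work surface. World frame = base frame: x ahead of the robot, y to its left, z up, the work surface at z = 0. Lengths are in m, angles in rad, forces in N, time in s.
With the tool pointing down it reaches from about 0.4 to 0.925 m from the base axis. Payload 4.1 kg.
Tool frame: the origin (TCP) lies midway between the tips of the shut fingers; the grasp point (between the pads) lies 19 mm behind it; z points along the fingers, y is the direction in which the jaws open and shut (so a half turn about z gives the same grasp; the last joint's range is limited). The gripper opens to 85 mm and grips with 20 to 120 N. Pads are 22 mm wide; open, the fingers measure 114 mm over their backs; the gripper's body (76 mm by 85 mm) begins 54 mm behind the grasp point. The pads swing forward as they close: fully open they stand 13 mm farther back than shut.
Start: joints at [-1.297, 0.398, 0.045, 1.537, -0.019, 1.207, -0.051], TCP at [0.237, 0.605, 0.207] pointing down, gripper open.
Joint ranges: [-2.82, 2.82], [-0.49, 2.23], [-1.37, 1.46], [0, 2.46], [-1.36, 4.5], [0.23, 2], [-2.94, 2.94]. Speed limits (rad/s): [2.57, 2.57, 3.14, 3.14, 3.14, 3.14, 3.14].

INTERFACE

Orientations are given as a unit quaternion [x, y, z, w].
In Python, from cell import manip gives the robot as it stands.
- The arm moves only by the tool drive_tool, never from a script. Its argument "commands" is a list of rows, each a list of 7 numbers: the shift along the tool's x, y, z in m, then the turn, a rotation vector about the tool's x, y, z in degrees, then the closure, from 0 (fully open) to 1 (shut). In form: [[dx, dy, dz, rx, ry, rz, fingers], ...]. A call has 1 to 10 rows; each row shifts and turns the pose as measured when the row begins, along the tool's axes as they then stand; what a row does not reach is not made up. A row lasts 1/8 s, in which the tool goes at most 62.5 mm and 10.7 degrees, less where a joint would pass 70% of its speed; a pose out of reach is approached as far as the arm can. A call with a gripper value outside its range is refused whole. The fingers move at their own pace and stop on an object; "newtons" is the grip in N (left out, the last holds). Time passes only in rows, so rows that do not move let the fingers close. It gives the time, the measured TCP pose, the force and the opening at its end, in the units of the state.
- manip.get_obs(): the state, without advancing time (a new reading comes with each control period).
- manip.read_camera(name): name is "scene" or "top" or "wrist"; returns a dict with "pixels" (384x512x3 uint8, red, green, blue), "fx", "fy", "cx", "cy" (pixels), "xyz" and "orientation" of the camera in the world. Camera axes: x right, y up, looking along -z (the intrinsics and any distortion apply to the point x, -y, -z); pixel columns grow to the right and rows downward; lengths in m; the calibration is good to about 2 mm. A picture is of the moment at which its call begins. There is no depth.
- manip.sign_off(): hands the job in, once; it reports no verdict.
The state is a dict: "clock": time; "q": joint angles; "qvel": joint speeds; "joint_efforts": joint torques, N m; "eef_pos": TCP position; "ee_rot": TCP orientation; "contact_force": force on the tool from outside, world axes, zero at the start; "moment": the same for the moment, N m; "gripper_width": opening from 0.0 (shut) to 1.0 (fully open).
Only numpy, scipy, OpenCV 4.12 (cv2) and the standard library are available. Lean on these libraries where they do the work, as an engineer would, in place of code of your own. Each camera call takes 0.05 s, during which the arm holds its last target.

## Working session

There is one attempt and no reset: what is moved stays moved. The work goes in short steps, Python scripts to look and compute and a tool call to move; the robot and the scene stay as the last step left them, time stands still between calls to the robot, and variables do not carry over. Pictures are saved under pics/ and viewed, and the job is handed in when it is done.

Besides the shell and the picture viewer there is one more tool, called after "Emit:" in YAML: its name, and indented under it one key for each argument. drive_tool: Moves the arm, as the interface text tells. Its arguments: {"type":"object","properties":{"commands":{"type":"array","items":{"type":"array","items":{"type":"number"}}},"newtons":{"type":"number"}},"required":["commands"]}

```bash
ls; mkdir -p pics; python3 - <<'E'
from cell import manip
import cv2, json
s=manip.get_obs(); print({k:s[k] for k in ('clock','eef_pos','ee_rot','gripper_width','contact_force')})
import pickle
for n in ('scene','top','wrist'):
    r=manip.read_camera(n); pickle.dump(r,open(f'pics/{n}0.pkl','wb'))
    cv2.imwrite(f'pics/{n}0.png',r['pixels'][:,:,::-1]); print(n,{k:r[k] for k in r if k!='pixels'})
E
```

```text
pics
{'clock': 0.0, 'eef_pos': array([0.23646775, 0.6047204 , 0.20563297]), 'ee_rot': array([ 1.85263619e-01,  9.82688353e-01, -9.89380814e-04, -1.19171884e-04]), 'gripper_width': 0.9989415901170444, 'contact_force': array([-0.15222803,  0.18489984,  0.78039792])}
scene {'fx': 492.12504947812135, 'fy': 492.12504947812135, 'cx': 257.7291618070195, 'cy': 181.018978543954, 'xyz': array([ 1.52188454, -0.11662364,  1.28602846]), 'orientation': array([0.25911913, 0.21922098, 0.59937707, 0.72494591])}
top {'fx': 399.08307093873066, 'fy': 399.08307093873066, 'cx': 257.78077059633017, 'cy': 196.33114816469248, 'xyz': array([0.4280008 , 0.05031884, 1.2280769 ]), 'orientation': array([ 0.03253049, -0.04151833, -0.6959084 ,  0.71619096])}
wrist {'fx': 326.5682240190093, 'fy': 326.5682240190093, 'cx': 250.08737121113512, 'cy': 188.6988292318415, 'xyz': array([0.16487822, 0.63240824, 0.3723624 ]), 'orientation': array([-0.12552067, -0.08502181,  0.55722089,  0.81640721])}
```

View pics/scene0.png

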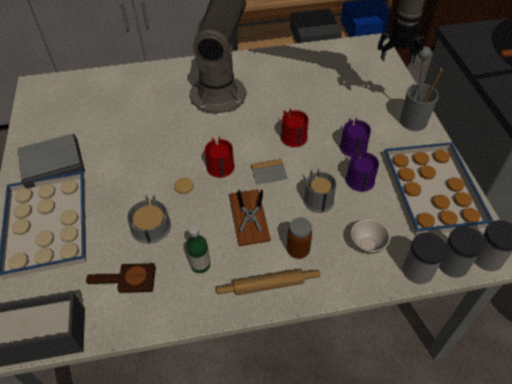

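View pics/top0.png

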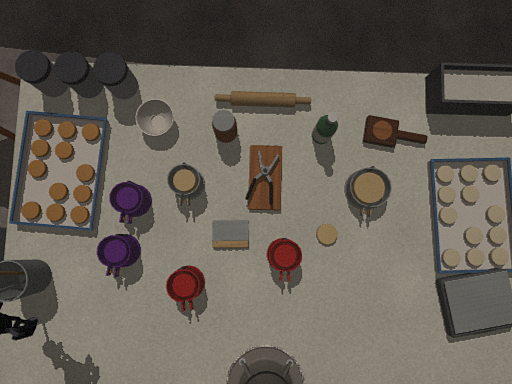

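View pics/wrist0.png

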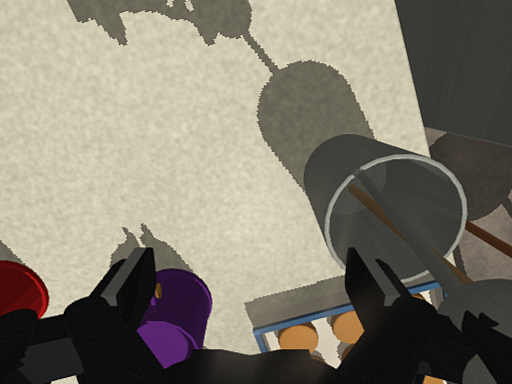

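```bash
cat > h.py <<'E'
import numpy as np, cv2, pickle
from scipy.spatial.transform import Rotation as R
def ray(c,u,v):
    d=np.array([(u-c['cx'])/c['fx'],-(v-c['cy'])/c['fy'],-1.0])
    return np.array(c['xyz']),R.from_quat(c['orientation']).apply(d)
def at(c,u,v,z):
    o,d=ray(c,u,v); return o+d*(z-o[2])/d[2]
def proj(c,p):
    q=R.from_quat(c['orientation']).inv().apply(np.atleast_2d(p)-np.array(c['xyz']))
    return np.c_[c['cx']+c['fx']*q[:,0]/-q[:,2], c['cy']-c['fy']*q[:,1]/-q[:,2]]
def crop(c,x0,y0,x1,y1,k,fn,g=1.8):
    im=c['pixels'][y0:y1,x0:x1,::-1]
    im=cv2.resize(im,None,fx=k,fy=k,interpolation=cv2.INTER_CUBIC)
    im=(255*(im/255.)**(1/g)).astype('uint8'); cv2.imwrite(fn,im)
E
python3 - <<'E'
from h import *
t=pickle.load(open('pics/top0.pkl','rb'))
s=pickle.load(open('pics/scene0.pkl','rb'))
crop(t,150,130,300,230,5,'pics/c1.png'); crop(t,300,100,420,230,4,'pics/c2.png')
crop(s,120,150,350,280,3,'pics/c3.png')
for n,u,v,z in (('tall',185,180,.094),('wide',368,188,.064),('board',264,178,.018),('jar',225,120,.125),('bottle',325,125,.1),('base',265,378,0.1)): print(n,at(t,u,v,z).round(3))
E
```

```text
tall [0.588 0.247 0.094]
wide [ 0.585 -0.287  0.064]
board [0.612 0.019 0.018]
jar [0.759 0.137 0.125]
bottle [ 0.761 -0.152  0.1  ]
base [0.052 0.004 0.1  ]
```

View pics/c1.png

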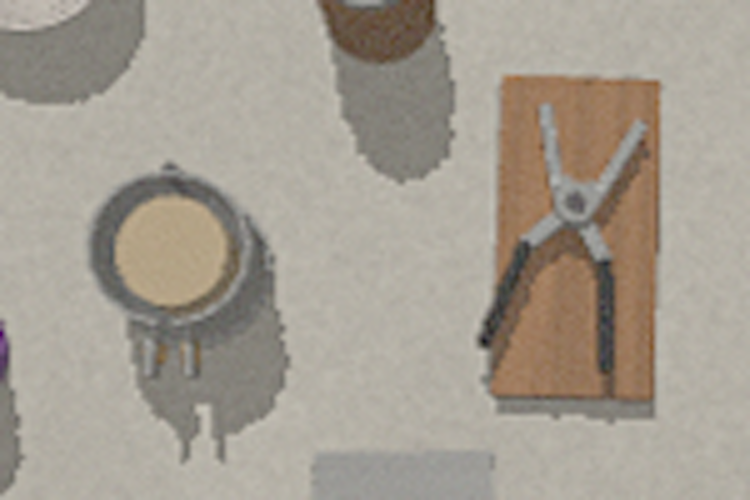

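View pics/c2.png

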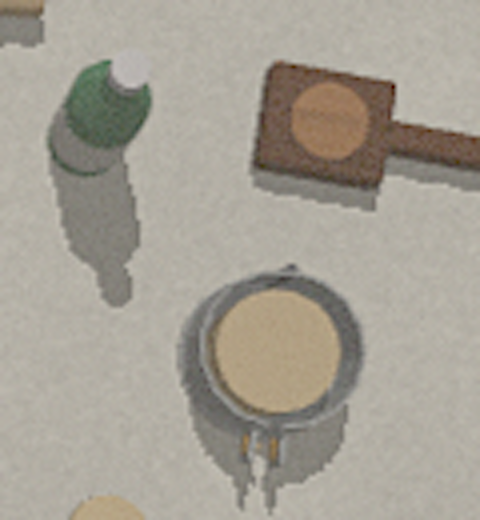

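View pics/c3.png

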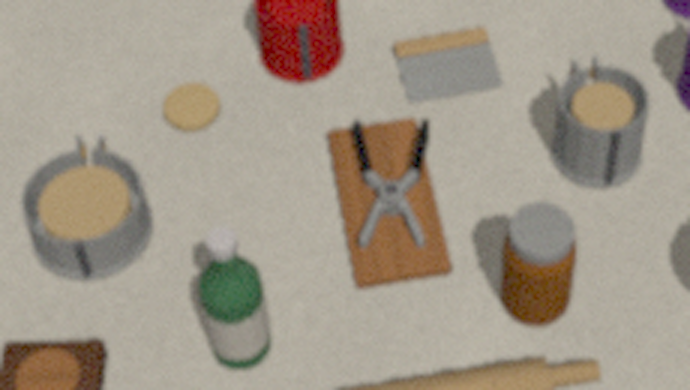

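```bash
python3 - <<'E'
from h import *
t=pickle.load(open('pics/top0.pkl','rb'))
s=pickle.load(open('pics/scene0.pkl','rb'))
crop(t,235,140,295,215,8,'pics/d1.png'); crop(s,225,180,285,250,8,'pics/d2.png')
f=lambda u,v:(150+u/5,130+v/5)
for n,p,z in (('hL',(483,345),.045),('hR',(606,370),.045),('jL',(545,105),.04),('jR',(641,123),.04),('pin',(576,202),.046),('b1',(502,75),.018),('b2',(661,80),.018),('b3',(655,399),.018),('b4',(491,396),.018)):
    print(n,at(t,*f(*p),z).round(4))
for n,u,v,z in (('red1',285,253,.094),('red2',186,283,.094),('purp',130,195,.094),('scr',230,234,.014),('cake',327,234,.014)): print(n,at(t,u,v,z).round(3))
E
```

```text
hL [0.5436 0.0701 0.045 ]
hR [ 0.5309 -0.0036  0.045 ]
jL [0.6913 0.0371 0.04  ]
jR [ 0.682  -0.0213  0.04  ]
pin [0.6314 0.017  0.046 ]
b1 [0.7142 0.064  0.018 ]
b2 [ 0.7141 -0.0344  0.018 ]
b3 [ 0.5164 -0.035   0.018 ]
b4 [0.5153 0.0647 0.018 ]
red1 [ 0.389 -0.044  0.094]
red2 [0.299 0.231 0.094]
purp [0.541 0.401 0.094]
scr [0.439 0.117 0.014]
cake [ 0.447 -0.177  0.014]
```

View pics/d1.png

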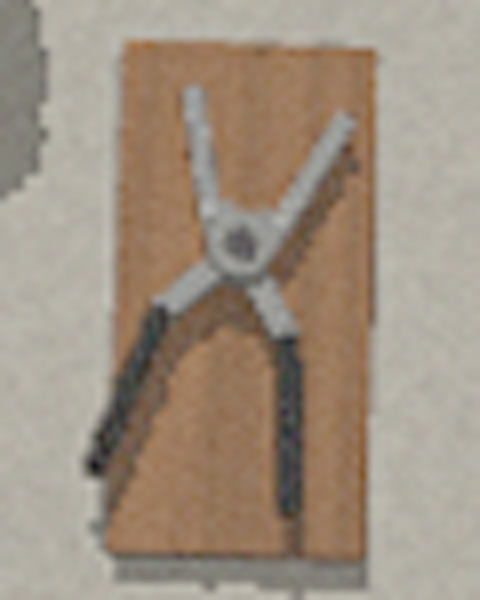

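View pics/d2.png

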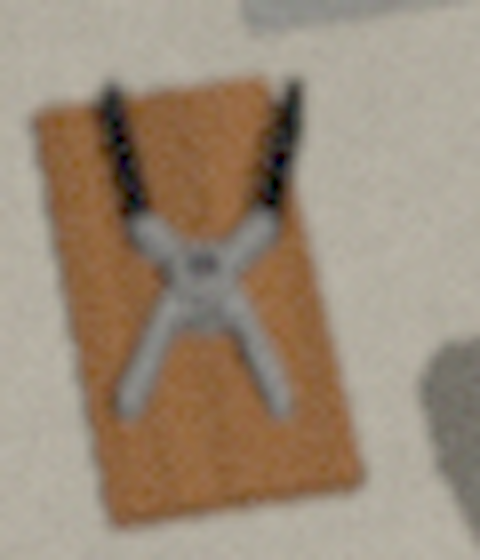

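```bash
cat >> h.py <<'E'
def plan(pos,yaw,step=.06,pitch=0):
    """yaw: heading (deg) of pliers axis; tool y -> pliers y, tool x -> -pliers x, tool z down"""
    from cell import manip
    s=manip.get_obs(); p=np.array(s['eef_pos']); r=R.from_quat(s['ee_rot'])
    b=R.from_euler('z',yaw,degrees=True)*R.from_euler('y',pitch,degrees=True)*R.from_matrix([[-1,0,0],[0,1,0],[0,0,-1.]])
    print('pos',p.round(4),'F',np.round(s['contact_force'],1),'grip',round(s['gripper_width'],3),'t',s['clock'], 'q',np.round(s['q'],2))
    m=r.as_matrix(); print('yaw now',np.degrees(np.arctan2(-m[1,0],-m[0,0])).round(2),'tilt z',m[:,2].round(3))
    d=np.array(pos)-p; rv=(r.inv()*b).as_rotvec(degrees=True)
    n=int(max(1,np.ceil(np.linalg.norm(d)/step),np.ceil(np.linalg.norm(rv)/10)))
    print('total tool shift',r.inv().apply(d).round(4),'rot',rv.round(2),'rows',n)
    for i in range(n):
        ri=r*R.from_rotvec(rv*i/n,degrees=True)
        print(ri.inv().apply(d/n).round(4).tolist(),(rv/n).round(2).tolist())
E
python3 -c "
from h import *
plan([.582,.0253,.15],-9.5)"
```

```text
pos [0.2366 0.6049 0.2059] F [0.3 0.9 0.3] grip 1.002 t 0.15 q [-1.3   0.4   0.05  1.54 -0.02  1.21 -0.05]
yaw now -21.36 tilt z [-0.    -0.001 -1.   ]
total tool shift [-0.5328 -0.4139  0.0566] rot [ -0.08  -0.   -11.86] rows 12
[-0.0444, -0.0345, 0.0047] [-0.01, -0.0, -0.99]
[-0.0438, -0.0353, 0.0047] [-0.01, -0.0, -0.99]
[-0.0432, -0.036, 0.0047] [-0.01, -0.0, -0.99]
[-0.0426, -0.0367, 0.0047] [-0.01, -0.0, -0.99]
[-0.0419, -0.0375, 0.0047] [-0.01, -0.0, -0.99]
[-0.0413, -0.0382, 0.0047] [-0.01, -0.0, -0.99]
[-0.0406, -0.0389, 0.0047] [-0.01, -0.0, -0.99]
[-0.0399, -0.0396, 0.0047] [-0.01, -0.0, -0.99]
[-0.0392, -0.0403, 0.0047] [-0.01, -0.0, -0.99]
[-0.0385, -0.0409, 0.0047] [-0.01, -0.0, -0.99]
[-0.0378, -0.0416, 0.0047] [-0.01, -0.0, -0.99]
[-0.0371, -0.0423, 0.0047] [-0.01, -0.0, -0.99]
```

Candidates before the first reach:
- **Pliers:** only one pair, at top px (265,170) on the board.
- **Tall ring:** bare steel at top px (185,180). Its look-alikes are red at (285,253) and (186,283), and purple at (130,195) and (118,250). I choose the bare steel one.
- **Wide ring:** bare steel at (368,188).
- **Board:** (264,178). The brown paddle at (382,130) is a look-alike.

The close crops confirm these choices: steel walls, brass studs, and pliers jaws towards +x.

Emit:
drive_tool:
  commands:
    - [-0.044,-0.035,0.002,0,0,-1,0]
    - [-0.044,-0.035,0.002,0,0,-1,0]
    - [-0.043,-0.036,0.002,0,0,-1,0]
    - [-0.043,-0.037,0.002,0,0,-1,0]
    - [-0.042,-0.037,0.005,0,0,-1,0]
    - [-0.041,-0.038,0.005,0,0,-1,0]
    - [-0.041,-0.039,0.005,0,0,-1,0]
    - [-0.04,-0.04,0.005,0,0,-1,0]
    - [-0.039,-0.04,0.005,0,0,-1,0]
    - [-0.038,-0.041,0.005,0,0,-1,0]

```text
clock: 1.4
eef_pos: [0.5319, 0.1143, 0.1645]
ee_rot: [0.09, 0.996, 0.0, -0.001]
contact_force: [0.7, 0.8, 0.9]
gripper_width: 0.998
```

```bash
python3 -c "
from h import *
plan([.582,.0253,.15],-9.5)"
```

```text
pos [0.5319 0.1143 0.1645] F [0.7 0.8 0.9] grip 0.998 t 1.4 q [-0.56  0.26  0.33  1.85 -0.1   1.05  1.19]
yaw now -10.31 tilt z [-0.002  0.001 -1.   ]
total tool shift [-0.0653 -0.0786  0.0143] rot [ 0.03 -0.09 -0.81] rows 2
[-0.0326, -0.0393, 0.0072] [0.01, -0.05, -0.41]
[-0.0323, -0.0395, 0.0072] [0.01, -0.05, -0.41]
```

Emit:
drive_tool:
  commands:
    - [-0.033,-0.04,0.005,0,0,-0.4,0]
    - [-0.033,-0.04,0.005,0,0,-0.4,0]
    - [0,0,0,0,0,0,0]

```text
clock: 1.78
eef_pos: [0.5849, 0.0147, 0.1533]
ee_rot: [0.087, 0.996, -0.001, -0.001]
contact_force: [-0.7, 0.1, -0.3]
gripper_width: 0.999
```

```bash
python3 -c "
from h import *
from cell import manip
plan([.582,.0253,.15],-9.5)
c=manip.read_camera('wrist'); pickle.dump(c,open('pics/w1.pkl','wb')); crop(c,0,0,512,384,1.5,'pics/w1.png')
print(c['xyz'])
g=np.array([.582,.0253,.033]);a=np.radians(-9.5);x=np.array([np.cos(a),np.sin(a),0]);y=np.array([-x[1],x[0],0])
print(1.5*proj(c,[g,g+.05*x+[0,0,.013],g+.109*x+.025*y+[0,0,.007],g+.109*x-.025*y+[0,0,.007],g-.045*x+.042*y+[0,0,.015],g-.045*x-.042*y+[0,0,.015]]))
"
```

```text
pos [0.5849 0.0147 0.1533] F [-0.7  0.1 -0.3] grip 0.999 t 1.775 q [-0.4   0.35  0.37  1.77 -0.14  1.06  1.42]
yaw now -9.96 tilt z [-0.002 -0.002 -1.   ]
total tool shift [0.0047 0.0099 0.0032] rot [-0.15 -0.07 -0.46] rows 1
[0.0047, 0.0099, 0.0032] [-0.15, -0.07, -0.46]
[0.50936425 0.02783737 0.31995325]
[[392.879965   254.86060369]
 [393.384612   339.95923369]
 [430.98817274 418.72379299]
 [354.72486101 419.19925603]
 [470.91582639 180.86911362]
 [317.11798549 182.16667112]]
```

View pics/w1.png

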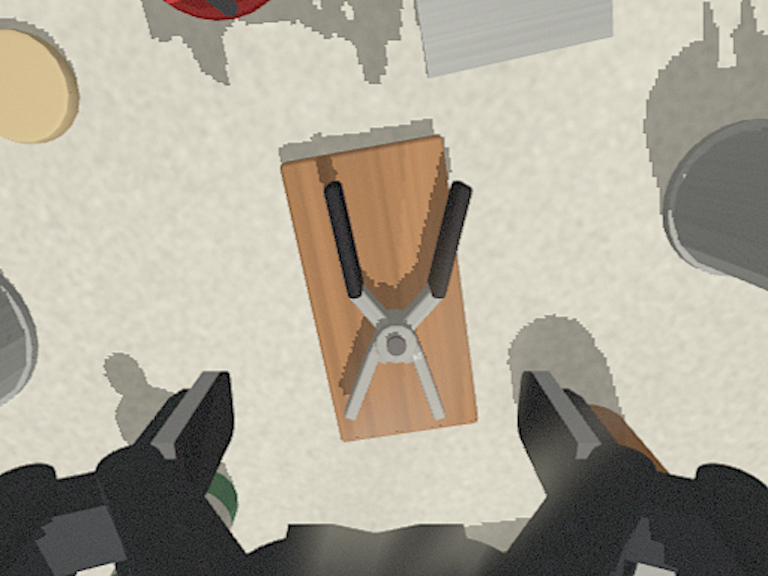

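```bash
python3 -c "
from h import *
plan([.583,.0268,.017],-9.9,.05)
"
```

```text
pos [0.5842 0.018  0.1532] F [-0.3  0.4 -1.2] grip 1.003 t 1.825 q [-0.4   0.35  0.37  1.77 -0.14  1.06  1.42]
yaw now -9.75 tilt z [-0.002 -0.    -1.   ]
total tool shift [0.0023 0.0086 0.1362] rot [-0.03 -0.13  0.15] rows 3
[0.0008, 0.0029, 0.0454] [-0.01, -0.04, 0.05]
[0.0008, 0.0028, 0.0454] [-0.01, -0.04, 0.05]
[0.0009, 0.0028, 0.0454] [-0.01, -0.04, 0.05]
```

Emit:
drive_tool:
  commands:
    - [0.002,0.009,0.0,0,0,0,0]
    - [0,0,0.04,0,0,0,0]
    - [0,0,0.04,0,0,0,0]
    - [0,0,0,0,0,0,0]
    - [0,0,0,0,0,0,0]

```text
clock: 2.45
eef_pos: [0.5832, 0.0403, 0.0738]
ee_rot: [0.078, 0.997, 0.003, -0.0]
contact_force: [0.1, 0.9, 1.1]
gripper_width: 1.003
```

```bash
python3 -c "
from h import *
plan([.583,.0268,.017],-9.9,.05)
"
```

```text
pos [0.5832 0.0403 0.0738] F [0.1 0.9 1.1] grip 1.003 t 2.45 q [-0.4   0.44  0.33  1.84 -0.19  0.89  1.44]
yaw now -8.93 tilt z [ 0.     0.007 -1.   ]
total tool shift [-0.002  -0.0138  0.0567] rot [ 0.38 -0.05  0.97] rows 2
[-0.001, -0.0069, 0.0284] [0.19, -0.03, 0.49]
[-0.001, -0.0068, 0.0284] [0.19, -0.03, 0.49]
```

Emit:
drive_tool:
  commands:
    - [-0.002,-0.014,0.0,0.4,0,1,0]
    - [0,0,0,0,0,0,0]

```text
clock: 2.7
eef_pos: [0.5848, 0.0259, 0.0767]
ee_rot: [0.087, 0.996, 0.0, 0.002]
contact_force: [-0.4, 0.2, 0.3]
gripper_width: 0.998
```

```bash
python3 -c "
from h import *
plan([.583,.0268,.017],-9.9,.05)
"
```

```text
pos [0.5848 0.0259 0.0767] F [-0.4  0.2  0.3] grip 0.998 t 2.7 q [-0.39  0.43  0.35  1.84 -0.18  0.9   1.44]
yaw now -9.94 tilt z [ 0.004  0.    -1.   ]
total tool shift [0.0021 0.0005 0.0597] rot [ 0.04  0.21 -0.04] rows 2
[0.0011, 0.0002, 0.0298] [0.02, 0.1, -0.02]
[0.001, 0.0003, 0.0298] [0.02, 0.1, -0.02]
```

Emit:
drive_tool:
  commands:
    - [0.002,0,0.02,0,0,0,0]
    - [0,0,0.018,0,0,0,0]

```text
clock: 2.95
eef_pos: [0.5862, 0.0259, 0.0412]
ee_rot: [0.087, 0.996, 0.001, 0.006]
contact_force: [0.0, -0.5, 0.4]
gripper_width: 0.999
```

```bash
python3 -c "
from h import *
plan([.583,.0268,.017],-9.9,.05)
"
```

```text
pos [0.5862 0.0259 0.0412] F [ 0.  -0.5  0.4] grip 0.999 t 2.95 q [-0.37  0.48  0.33  1.87 -0.21  0.82  1.46]
yaw now -10.03 tilt z [ 0.011  0.001 -1.   ]
total tool shift [0.0036 0.0002 0.0242] rot [ 0.19  0.62 -0.13] rows 1
[0.0036, 0.0002, 0.0242] [0.19, 0.62, -0.13]
```

Emit:
drive_tool:
  commands:
    - [0.003,0,0.012,0,0.6,0,0]
    - [0.001,0,0.009,0,0.2,0,0]

```text
clock: 3.2
eef_pos: [0.5822, 0.0265, 0.0188]
ee_rot: [0.088, 0.996, 0.002, -0.002]
contact_force: [-0.5, -0.2, 0.2]
gripper_width: 1.0
```

```bash
python3 -c "
from h import *
plan([.583,.0268,.017],-9.9,.05)
"
```

```text
pos [0.5822 0.0265 0.0188] F [-0.5 -0.2  0.2] grip 1.0 t 3.2 q [-0.36  0.51  0.32  1.87 -0.22  0.79  1.47]
yaw now -10.05 tilt z [-0.004  0.004 -1.   ]
total tool shift [-0.0007  0.0004  0.0018] rot [ 0.19 -0.25 -0.15] rows 1
[-0.0007, 0.0004, 0.0018] [0.19, -0.25, -0.15]
```

Emit:
drive_tool:
  commands:
    - [0,0,0.001,0,0,0,0.24]
    - [0,0,0,0,0,0,0.26]
    - [0,0,0,0,0,0,0.28]
  newtons: 50

```text
clock: 3.58
eef_pos: [0.5828, 0.0261, 0.0183]
ee_rot: [0.088, 0.996, 0.002, -0.002]
contact_force: [-0.1, 0.8, -0.1]
gripper_width: 0.717
```

```bash
python3 -c "
from h import *
from cell import manip
plan([.583,.0268,.017],-9.9,.05)
c=manip.read_camera('wrist'); pickle.dump(c,open('pics/w2.pkl','wb')); crop(c,0,0,512,384,1.5,'pics/w2.png')
"
```

```text
pos [0.5828 0.0261 0.0183] F [-0.1  0.8 -0.1] grip 0.717 t 3.575 q [-0.36  0.51  0.32  1.87 -0.22  0.79  1.47]
yaw now -10.08 tilt z [-0.003  0.004 -1.   ]
total tool shift [-0.      0.0007  0.0013] rot [ 0.19 -0.22 -0.18] rows 1
[-0.0, 0.0007, 0.0013] [0.19, -0.22, -0.18]
```

View pics/w2.png

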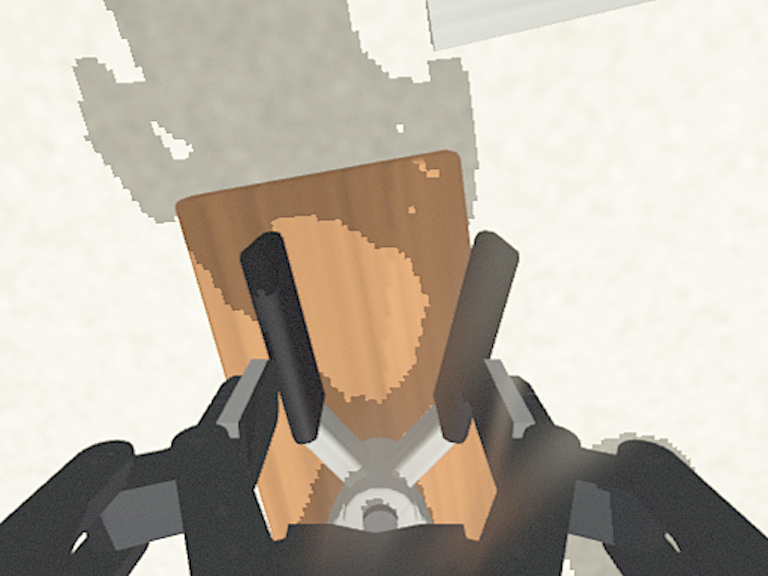

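Emit:
drive_tool:
  commands:
    - [0,0,0,0,0,0,0.31]
    - [0,0,0,0,0,0,0.33]

```text
clock: 3.88
eef_pos: [0.583, 0.025, 0.0191]
ee_rot: [0.088, 0.996, 0.001, -0.001]
contact_force: [-0.7, -1.8, 1.3]
gripper_width: 0.676
```

```bash
python3 -c "
from h import *
from cell import manip
plan([.583,.0268,.017],-9.9,.05)
c=manip.read_camera('wrist'); pickle.dump(c,open('pics/w3.pkl','wb')); crop(c,0,0,512,384,1.5,'pics/w3.png')
"
```

```text
pos [0.583  0.025  0.0191] F [-0.7 -1.8  1.3] grip 0.676 t 3.875 q [-0.36  0.51  0.32  1.87 -0.22  0.79  1.47]
yaw now -10.12 tilt z [-0.003  0.003 -1.   ]
total tool shift [0.0003 0.0017 0.0021] rot [ 0.15 -0.18 -0.22] rows 1
[0.0003, 0.0017, 0.0021] [0.15, -0.18, -0.22]
```

View pics/w3.png

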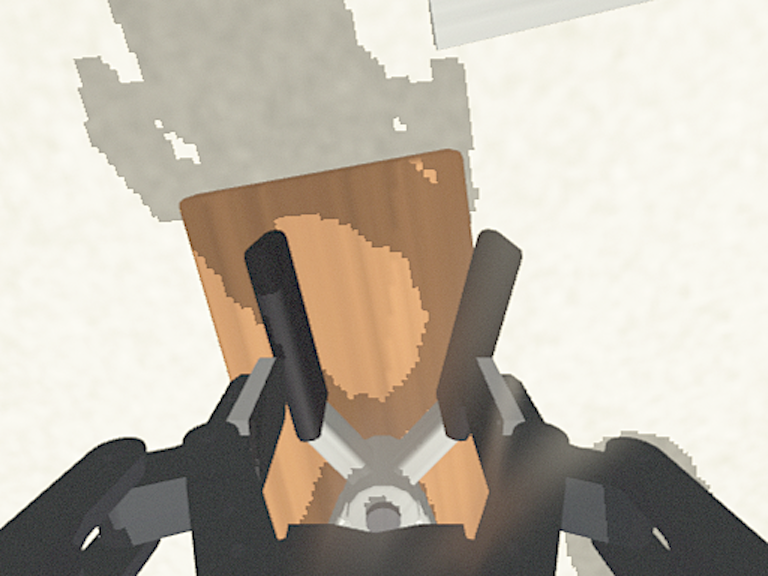

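Emit:
drive_tool:
  commands:
    - [0,0,0,0,0,0,0.36]
    - [0,0,0,0,0,0,0.39]

```text
clock: 4.18
eef_pos: [0.5834, 0.0242, 0.0201]
ee_rot: [0.089, 0.996, 0.001, -0.001]
contact_force: [-1.0, -1.0, 3.8]
gripper_width: 0.607
```

```bash
python3 -c "
from h import *
from cell import manip
plan([.583,.0268,.017],-9.9,.05)
c=manip.read_camera('wrist'); pickle.dump(c,open('pics/w4.pkl','wb')); crop(c,0,0,512,384,1.5,'pics/w4.png')
"
```

```text
pos [0.5834 0.0242 0.0201] F [-1.  -1.   3.8] grip 0.607 t 4.175 q [-0.36  0.51  0.32  1.87 -0.22  0.79  1.47]
yaw now -10.17 tilt z [-0.002  0.003 -1.   ]
total tool shift [0.0008 0.0025 0.0031] rot [ 0.13 -0.13 -0.27] rows 1
[0.0008, 0.0025, 0.0031] [0.13, -0.13, -0.27]
```

View pics/w4.png

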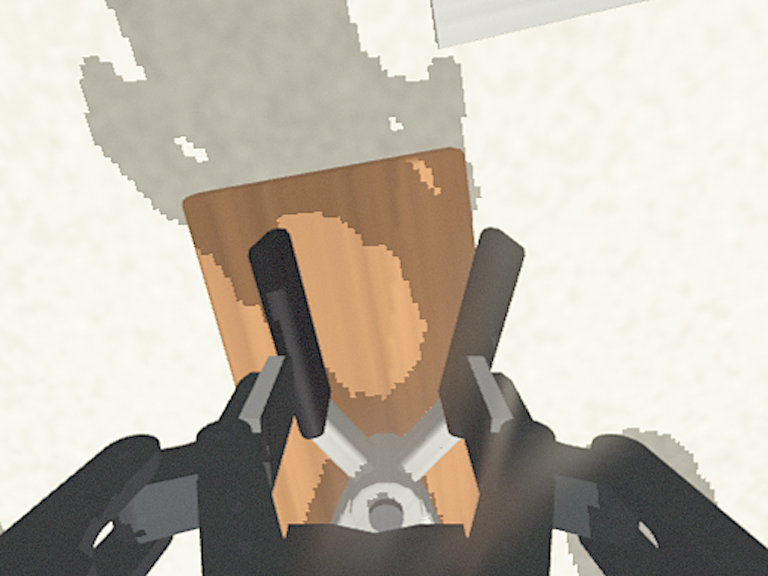

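Emit:
drive_tool:
  commands:
    - [0,0.002,0,0,0,0,0.41]
    - [0,0.001,0,0,0,0,0.44]

```text
clock: 4.47
eef_pos: [0.5845, 0.0252, 0.0209]
ee_rot: [0.089, 0.996, 0.0, -0.0]
contact_force: [-1.2, -3.0, 4.1]
gripper_width: 0.56
```

```bash
python3 -c "
from h import *
from cell import manip
plan([.583,.0268,.017],-9.9,.05)
c=manip.read_camera('wrist'); pickle.dump(c,open('pics/w5.pkl','wb')); crop(c,0,0,512,384,1.5,'pics/w5.png')
"
```

```text
pos [0.5845 0.0252 0.0209] F [-1.2 -3.   4.1] grip 0.56 t 4.475 q [-0.37  0.51  0.32  1.87 -0.22  0.8   1.47]
yaw now -10.22 tilt z [-0.     0.001 -1.   ]
total tool shift [0.0017 0.0013 0.0039] rot [ 0.03 -0.03 -0.32] rows 1
[0.0017, 0.0013, 0.0039] [0.03, -0.03, -0.32]
```

View pics/w5.png

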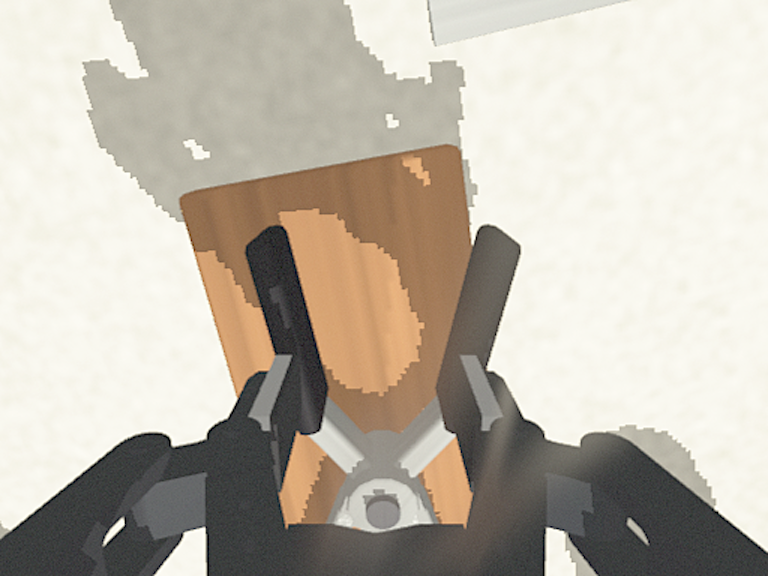

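```bash
python3 -c "
from h import *
from cell import manip
c=pickle.load(open('pics/w5.pkl','rb'));s=manip.get_obs()
p=np.array(s['eef_pos']);r=R.from_quat(s['ee_rot'])
print('tcp',1.5*proj(c,[p]), 'grasp',1.5*proj(c,[p+r.apply([0,0,-.019])]))
for w in (.024,.028,.032):
  for z in (0,-.006,-.0195,-.03):
    print(w,z,(1.5*proj(c,[p+r.apply([x,w*q,z]) for q in(-1,1) for x in (.011,-.011)])).round(0).tolist())
for n,u,v,z in (('pin',381,511,.046),('hL',487,228,.048),('hR',265,228,.048)): print(n,at(c,u/1.5,v/1.5,z).round(4))
"
```

```text
tcp [[376.50000913 346.02590548]] grasp [[376.68584512 370.01386436]]
0.024 0 [[311.0, 318.0], [313.0, 373.0], [442.0, 318.0], [440.0, 373.0]]
0.024 -0.006 [[309.0, 325.0], [311.0, 380.0], [445.0, 325.0], [442.0, 380.0]]
0.024 -0.0195 [[303.0, 340.0], [306.0, 400.0], [450.0, 340.0], [447.0, 400.0]]
0.024 -0.03 [[298.0, 355.0], [302.0, 417.0], [455.0, 354.0], [452.0, 417.0]]
0.028 0 [[300.0, 318.0], [302.0, 373.0], [453.0, 318.0], [451.0, 373.0]]
0.028 -0.006 [[297.0, 325.0], [300.0, 380.0], [456.0, 325.0], [453.0, 380.0]]
0.028 -0.0195 [[291.0, 340.0], [294.0, 400.0], [462.0, 340.0], [459.0, 400.0]]
0.028 -0.03 [[285.0, 355.0], [289.0, 417.0], [468.0, 354.0], [464.0, 417.0]]
0.032 0 [[289.0, 318.0], [292.0, 373.0], [464.0, 318.0], [461.0, 373.0]]
0.032 -0.006 [[286.0, 325.0], [289.0, 380.0], [467.0, 325.0], [464.0, 380.0]]
0.032 -0.0195 [[279.0, 340.0], [283.0, 400.0], [475.0, 340.0], [471.0, 400.0]]
0.032 -0.03 [[272.0, 355.0], [277.0, 417.0], [481.0, 354.0], [477.0, 417.0]]
pin [0.6362 0.0174 0.046 ]
hL [0.5412 0.0652 0.048 ]
hR [0.5298 0.0023 0.048 ]
```

```bash
python3 -c "
from h import *
from cell import manip
c=pickle.load(open('pics/w5.pkl','rb'));s=manip.get_obs()
p=np.array(s['eef_pos']);r=R.from_quat(s['ee_rot'])
for w,z in ((.0425,-.013),(.0425,-.032),(.0425,-.05),(.057,-.013)):
    print(w,z,(1.5*proj(c,[p+r.apply([x,w*q,z]) for q in(-1,1) for x in (.011,0,-.011)])).round(0).tolist())
"; python3 - <<'E'
import cv2
for i in(1,5):
    im=cv2.imread(f'pics/w{i}.png'); cv2.imwrite(f'pics/z{i}.png',cv2.resize(im[330:550,100:668],None,fx=1.4,fy=1.4))
E
```

```text
0.0425 -0.013 [[251.0, 333.0], [254.0, 362.0], [256.0, 390.0], [502.0, 332.0], [499.0, 362.0], [497.0, 390.0]]
0.0425 -0.032 [[236.0, 358.0], [239.0, 390.0], [242.0, 421.0], [517.0, 357.0], [514.0, 390.0], [511.0, 421.0]]
0.0425 -0.05 [[218.0, 387.0], [222.0, 423.0], [226.0, 457.0], [536.0, 387.0], [532.0, 423.0], [528.0, 457.0]]
0.057 -0.013 [[209.0, 333.0], [212.0, 362.0], [215.0, 390.0], [545.0, 332.0], [541.0, 362.0], [538.0, 390.0]]
```

View pics/z5.png

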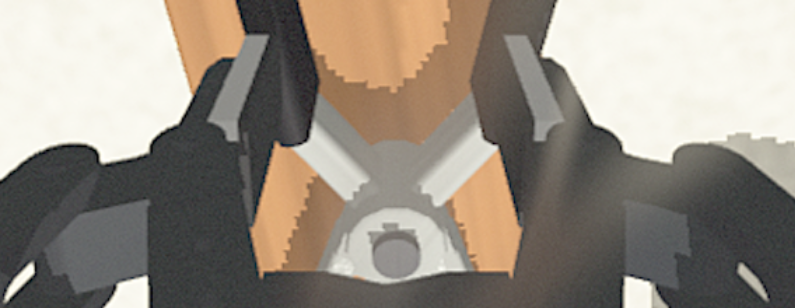

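View pics/z1.png

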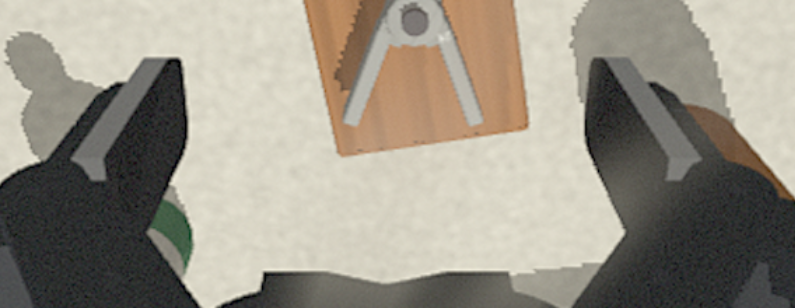

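```bash
python3 -c "
from h import *
from cell import manip
c=pickle.load(open('pics/w5.pkl','rb'));s=manip.get_obs()
a=at(c,182/1.5,194/1.5,.018);b=at(c,460/1.5,147/1.5,.018);print(a,b,np.linalg.norm(a-b),c['xyz'],s['eef_pos'])
c=pickle.load(open('pics/w1.pkl','rb'))
P=[at(c,u/1.5,v/1.5,.018) for u,v in((283,163),(442,136),(476,422),(344,441))];print(np.round(P,4))
c=manip.read_camera('scene'); pickle.dump(c,open('pics/s5.pkl','wb')); crop(c,200,120,320,240,6,'pics/s5.png')
print(proj(c,[s['eef_pos']]),(proj(c,[s['eef_pos']])-[200,120])*6)
c=manip.read_camera('top'); pickle.dump(c,open('pics/t5.pkl','wb'));crop(c,215,110,315,230,5,'pics/t5.png')
"
```

```text
[ 0.51782956 -0.03059041  0.018     ] [0.51936588 0.06521205 0.018     ] 0.09581478383167123 [0.50879834 0.03818055 0.18749527] [0.5844742  0.02517858 0.02083619]
[[ 0.5184 -0.0305  0.018 ]
 [ 0.5196  0.0655  0.018 ]
 [ 0.7162  0.0633  0.018 ]
 [ 0.7155 -0.0318  0.018 ]]
[[249.84554069 205.57874513]] [[299.07324414 513.47247077]]
```

View pics/s5.png

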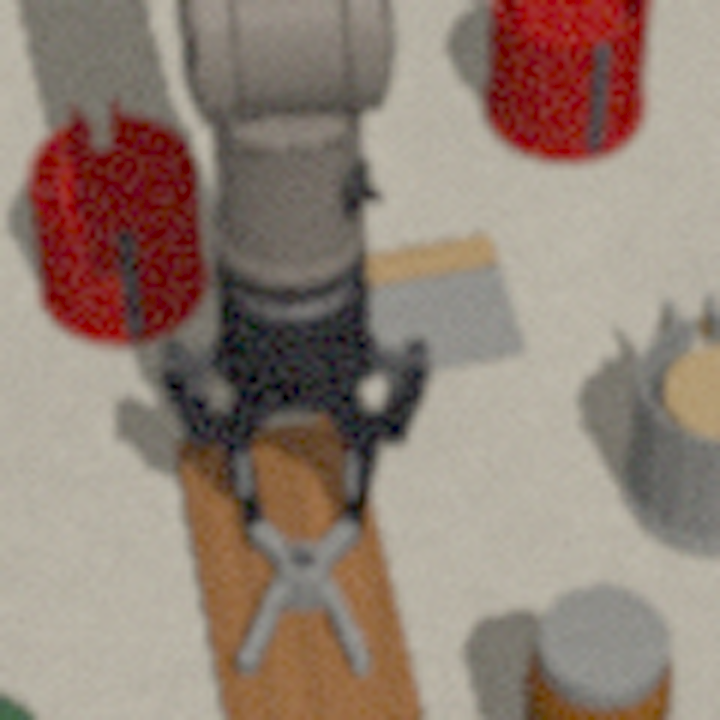

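View pics/t5.png

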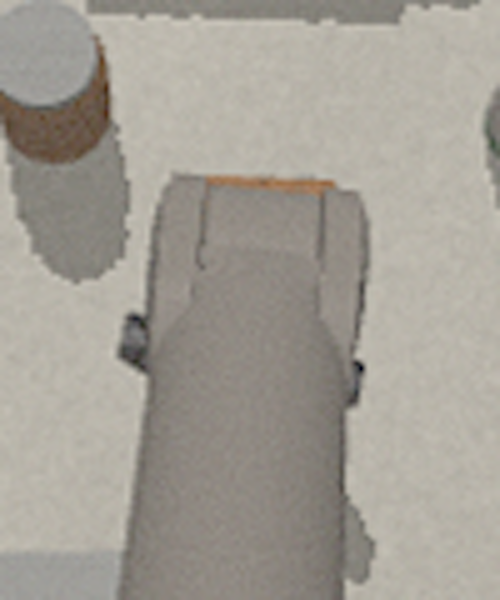

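```bash
python3 -c "
from h import *
from cell import manip
c=pickle.load(open('pics/s5.pkl','rb'));s=manip.get_obs()
p=np.array(s['eef_pos']);r=R.from_quat(s['ee_rot'])
for w in(.026,.032):
 for z in (-.003,-.013,-.03,-.04,-.05):
  print(w,z,((proj(c,[p+r.apply([x,w*q,z]) for q in(-1,1) for x in (.011,-.011)])-[200,120])*6).round(0).tolist())
crop(c,225,165,275,235,11,'pics/s5b.png')
"
```

```text
0.026 -0.003 [[251.0, 494.0], [250.0, 527.0], [347.0, 493.0], [348.0, 526.0]]
0.026 -0.013 [[250.0, 483.0], [249.0, 516.0], [347.0, 482.0], [348.0, 515.0]]
0.026 -0.03 [[249.0, 463.0], [248.0, 497.0], [347.0, 462.0], [347.0, 495.0]]
0.026 -0.04 [[248.0, 452.0], [248.0, 485.0], [347.0, 451.0], [347.0, 484.0]]
0.026 -0.05 [[248.0, 440.0], [247.0, 473.0], [347.0, 439.0], [347.0, 472.0]]
0.032 -0.003 [[239.0, 494.0], [239.0, 527.0], [359.0, 493.0], [359.0, 526.0]]
0.032 -0.013 [[239.0, 483.0], [238.0, 516.0], [359.0, 482.0], [359.0, 515.0]]
0.032 -0.03 [[238.0, 463.0], [237.0, 497.0], [358.0, 462.0], [359.0, 495.0]]
0.032 -0.04 [[237.0, 452.0], [236.0, 485.0], [358.0, 450.0], [359.0, 484.0]]
0.032 -0.05 [[236.0, 440.0], [235.0, 473.0], [358.0, 439.0], [359.0, 472.0]]
```

View pics/s5b.png

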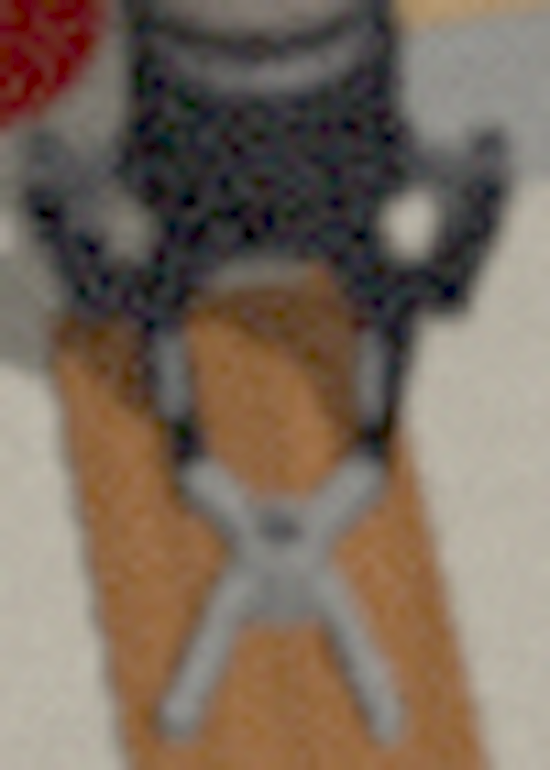

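Emit:
drive_tool:
  commands:
    - [0,0,-0.004,0,0,0,0.2]
    - [0,0,0,0,0,0,0.0]

```text
clock: 4.88
eef_pos: [0.5845, 0.0268, 0.0244]
ee_rot: [0.089, 0.996, 0.001, -0.0]
contact_force: [-0.8, 0.3, -0.2]
gripper_width: 0.957
```

```bash
python3 -c "
from h import *
from cell import manip
plan([.583,.0268,.000],-9.9,.05)
s=manip.get_obs();p=np.array(s['eef_pos']);r=R.from_quat(s['ee_rot'])
c=manip.read_camera('scene'); pickle.dump(c,open('pics/s6.pkl','wb')); crop(c,225,165,275,235,11,'pics/s6.png')
for z in (-.01,-.02,-.03,-.04,-.05): print(z,((proj(c,[p+r.apply([x,.0425*q,z]) for q in(-1,1) for x in (.011,-.011)])-[225,165])*11).round(0).tolist())
c=manip.read_camera('wrist');crop(c,0,0,512,384,1.5,'pics/w6.png')
"
```

```text
pos [0.5845 0.0268 0.0244] F [-0.8  0.3 -0.2] grip 0.957 t 4.875 q [-0.37  0.5   0.32  1.87 -0.22  0.8   1.46]
yaw now -10.17 tilt z [-0.     0.002 -1.   ]
total tool shift [ 0.0015 -0.0004  0.0244] rot [ 0.12 -0.04 -0.27] rows 1
[0.0015, -0.0004, 0.0244] [0.12, -0.04, -0.27]
-0.01 [[132.0, 389.0], [131.0, 450.0], [424.0, 385.0], [425.0, 446.0]]
-0.02 [[131.0, 368.0], [129.0, 429.0], [424.0, 364.0], [425.0, 425.0]]
-0.03 [[129.0, 347.0], [128.0, 408.0], [424.0, 343.0], [425.0, 404.0]]
-0.04 [[128.0, 326.0], [126.0, 387.0], [424.0, 322.0], [425.0, 383.0]]
-0.05 [[126.0, 304.0], [125.0, 365.0], [424.0, 300.0], [425.0, 361.0]]
```

View pics/s6.png

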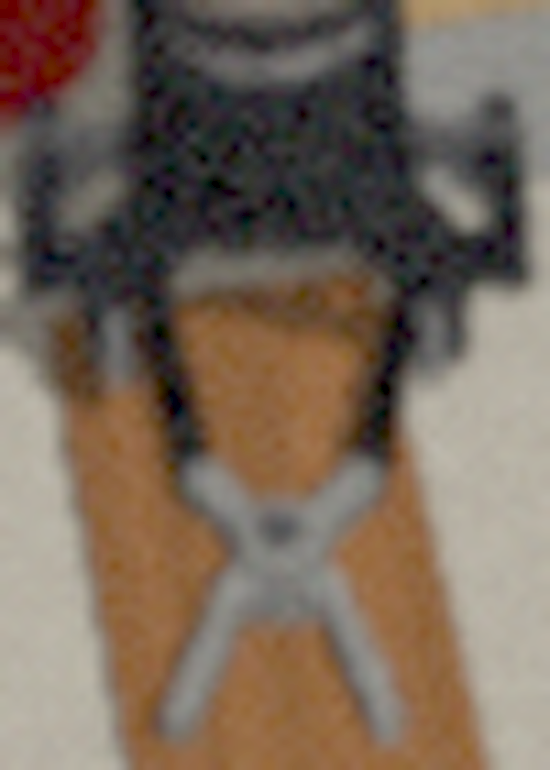

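View pics/w6.png

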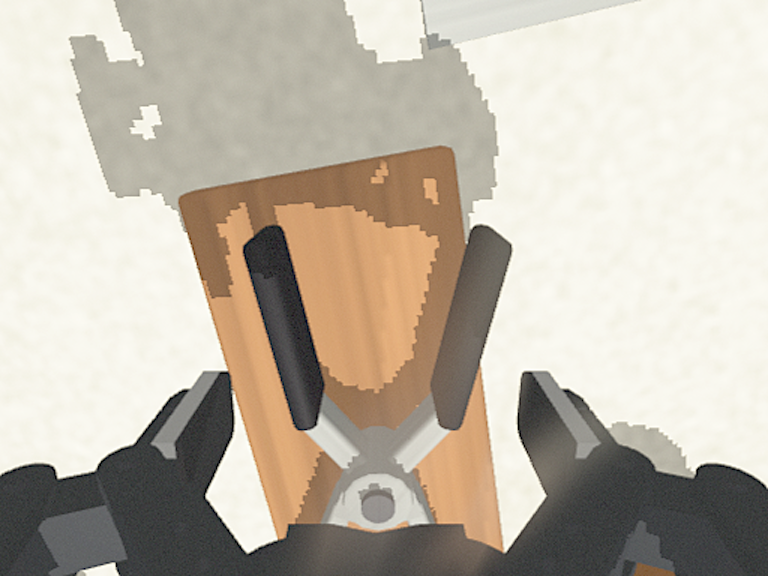

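Emit:
drive_tool:
  commands:
    - [0.001,0,0.012,0,0,0,0]
    - [0.001,0,0.01,0,0,0,0]
    - [0,0,0,0,0,0,0]

```text
clock: 5.35
eef_pos: [0.581, 0.0279, -0.0005]
ee_rot: [0.088, 0.996, 0.001, -0.002]
contact_force: [0.0, -0.3, -0.4]
gripper_width: 1.001
```

```bash
python3 -c "
from h import *
plan([.583,.0268,-.008],-9.9,.05)
"
```

```text
pos [ 5.81e-01  2.79e-02 -5.00e-04] F [ 0.  -0.3 -0.4] grip 1.001 t 5.35 q [-0.36  0.54  0.31  1.89 -0.23  0.75  1.47]
yaw now -10.12 tilt z [-0.003  0.002 -1.   ]
total tool shift [-0.0022 -0.0008  0.0075] rot [ 0.09 -0.2  -0.22] rows 1
[-0.0022, -0.0008, 0.0075] [0.09, -0.2, -0.22]
```

Emit:
drive_tool:
  commands:
    - [-0.002,-0.001,0.007,0,0,0,0]
    - [0,0,0,0,0,0,0.15]
    - [0,0,0,0,0,0,0.22]

```text
clock: 5.72
eef_pos: [0.583, 0.0269, -0.0071]
ee_rot: [0.088, 0.996, 0.001, -0.002]
contact_force: [-2.8, 1.2, 10.4]
gripper_width: 0.783
```

```bash
python3 -c "
from h import *
from cell import manip
plan([.583,.0268,-.01],-9.9,.05)
s=manip.get_obs();p=np.array(s['eef_pos']);r=R.from_quat(s['ee_rot'])
c=manip.read_camera('wrist');crop(c,0,0,512,384,1.5,'pics/w7.png')
c=manip.read_camera('scene'); crop(c,225,165,275,235,11,'pics/s7.png')
for z in (-.025,-.03,-.035,-.04): print(z,((proj(c,[p+r.apply([x,.033*q,z]) for q in(-1,1) for x in (.011,-.011)])-[225,165])*11).round(0).tolist())
"
```

```text
pos [ 0.583   0.0269 -0.0071] F [-2.8  1.2 10.4] grip 0.783 t 5.725 q [-0.35  0.55  0.3   1.88 -0.24  0.75  1.48]
yaw now -10.13 tilt z [-0.004  0.003 -1.   ]
total tool shift [-0.     -0.0001  0.0029] rot [ 0.14 -0.24 -0.23] rows 1
[-0.0, -0.0001, 0.0029] [0.14, -0.24, -0.23]
-0.025 [[166.0, 419.0], [165.0, 480.0], [391.0, 416.0], [392.0, 477.0]]
-0.03 [[165.0, 409.0], [164.0, 470.0], [391.0, 406.0], [392.0, 467.0]]
-0.035 [[165.0, 399.0], [164.0, 459.0], [390.0, 396.0], [391.0, 456.0]]
-0.04 [[164.0, 388.0], [163.0, 449.0], [390.0, 385.0], [391.0, 446.0]]
```

View pics/w7.png

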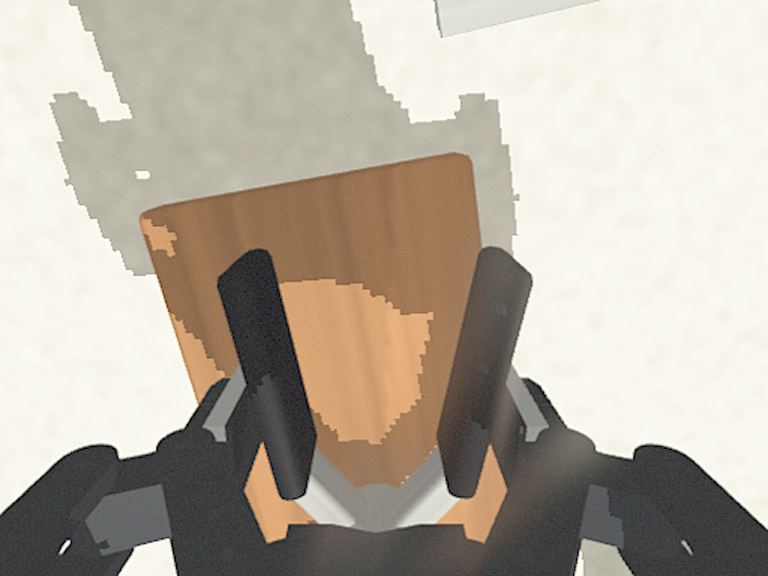

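View pics/s7.png

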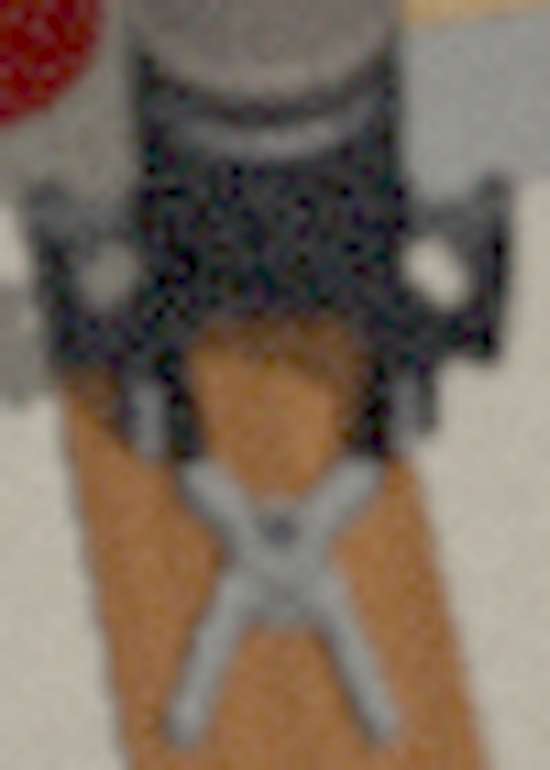

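Emit:
drive_tool:
  commands:
    - [0,0,-0.003,0,0,0,0.24]
    - [0,0,-0.001,0,0,0,0.27]

```text
clock: 6.08
eef_pos: [0.5831, 0.0268, -0.0027]
ee_rot: [0.088, 0.996, 0.001, -0.002]
contact_force: [0.4, 0.5, -1.4]
gripper_width: 0.735
```

```bash
python3 -c "
from h import *
from cell import manip
plan([.583,.0268,-.01],-9.9,.05)
c=manip.read_camera('wrist');crop(c,0,0,512,384,1.5,'pics/w8.png')
"
```

```text
pos [ 0.5831  0.0268 -0.0027] F [ 0.4  0.5 -1.4] grip 0.735 t 6.075 q [-0.35  0.54  0.31  1.88 -0.24  0.75  1.48]
yaw now -10.13 tilt z [-0.003  0.003 -1.   ]
total tool shift [ 0.0001 -0.      0.0073] rot [ 0.15 -0.21 -0.23] rows 1
[0.0001, -0.0, 0.0073] [0.15, -0.21, -0.23]
```

View pics/w8.png

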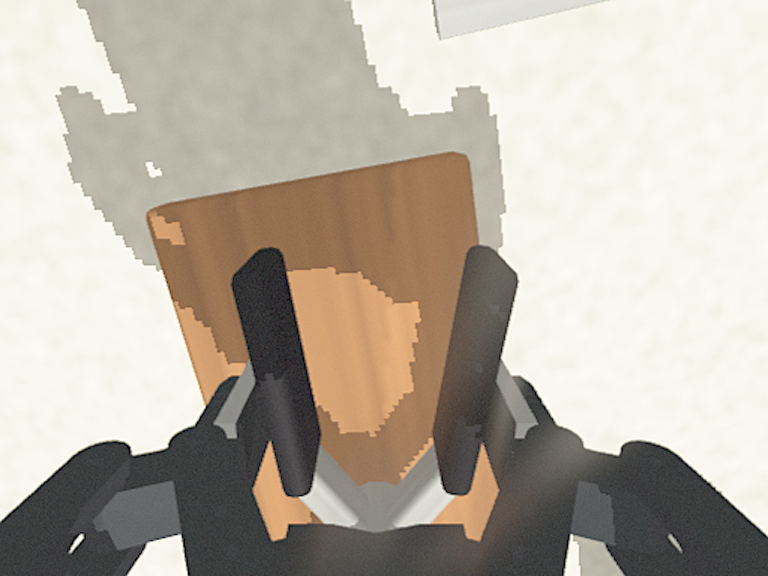

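Emit:
drive_tool:
  commands:
    - [0,0,0,0,0,0,0.15]
    - [0,0,0.006,0,0,0,0.12]
    - [0,0,0.002,0,0,0,0.12]

```text
clock: 6.5
eef_pos: [0.5834, 0.0267, -0.0111]
ee_rot: [0.088, 0.996, 0.001, -0.001]
contact_force: [-0.1, -0.1, -0.7]
gripper_width: 0.878
```

```bash
python3 -c "
from h import *
plan([.583,.0268,-.01],-9.9,.05)
"
```

```text
pos [ 0.5834  0.0267 -0.0111] F [-0.1 -0.1 -0.7] grip 0.878 t 6.5 q [-0.35  0.56  0.3   1.89 -0.24  0.74  1.48]
yaw now -10.13 tilt z [-0.003  0.003 -1.   ]
total tool shift [ 0.0004  0.     -0.0011] rot [ 0.15 -0.17 -0.23] rows 1
[0.0004, 0.0, -0.0011] [0.15, -0.17, -0.23]
```

Emit:
drive_tool:
  commands:
    - [0,0,-0.002,0,0,0,0.2]
    - [0,0,-0.002,0,0,0,0.24]
    - [0,0,-0.001,0,0,0,0.27]
    - [0,0,0,0,0,0,0.28]

```text
clock: 7.0
eef_pos: [0.5825, 0.0267, -0.0067]
ee_rot: [0.088, 0.996, 0.001, -0.002]
contact_force: [-0.0, 0.1, -1.7]
gripper_width: 0.724
```

```bash
python3 -c "
from h import *
plan([.583,.0268,.1],-9.9,.05)
"
```

```text
pos [ 0.5825  0.0267 -0.0067] F [-0.   0.1 -1.7] grip 0.724 t 7.0 q [-0.35  0.55  0.31  1.89 -0.24  0.75  1.48]
yaw now -10.13 tilt z [-0.004  0.003 -1.   ]
total tool shift [ 1.000e-04  4.000e-04 -1.067e-01] rot [ 0.12 -0.27 -0.23] rows 3
[0.0, 0.0001, -0.0356] [0.04, -0.09, -0.08]
[-0.0, 0.0001, -0.0356] [0.04, -0.09, -0.08]
[-0.0001, 0.0001, -0.0356] [0.04, -0.09, -0.08]
```

Emit:
drive_tool:
  commands:
    - [0,0,-0.02,0,0,0,0.28]
    - [0,0,-0.03,0,0,0,0.28]
    - [0,0,-0.03,0,0,0,0.28]
    - [0,0,-0.02,0,0,0,0.28]

```text
clock: 7.5
eef_pos: [0.5804, 0.0263, 0.0935]
ee_rot: [0.088, 0.996, 0.0, -0.005]
contact_force: [-0.9, -0.4, -1.7]
gripper_width: 0.718
```

```bash
python3 -c "
from h import *
from cell import manip
plan([.583,.0268,.15],-9.9,.05)
c=manip.read_camera('wrist');crop(c,0,0,512,384,1.5,'pics/w9.png');pickle.dump(c,open('pics/w9.pkl','wb'))
c=manip.read_camera('scene'); crop(c,100,100,360,260,3,'pics/s9.png');pickle.dump(c,open('pics/s9.pkl','wb'))
c=manip.read_camera('top'); crop(c,150,90,410,260,3,'pics/t9.png');pickle.dump(c,open('pics/t9.pkl','wb'))
"
```

```text
pos [0.5804 0.0263 0.0935] F [-0.9 -0.4 -1.7] grip 0.718 t 7.5 q [-0.39  0.41  0.35  1.82 -0.18  0.94  1.43]
yaw now -10.13 tilt z [-0.01   0.002 -1.   ]
total tool shift [-0.0018  0.001  -0.0565] rot [-0.   -0.61 -0.23] rows 2
[-0.0009, 0.0005, -0.0282] [-0.0, -0.3, -0.12]
[-0.0011, 0.0005, -0.0282] [-0.0, -0.3, -0.12]
```

View pics/w9.png

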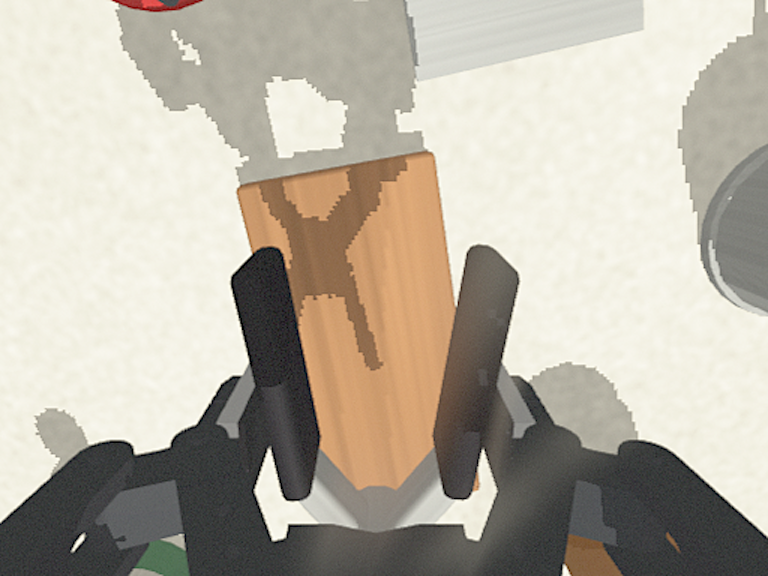

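View pics/s9.png

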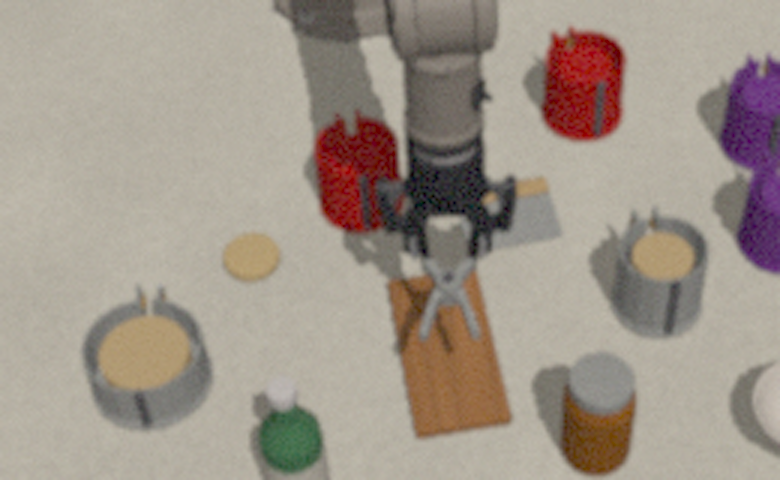

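View pics/t9.png

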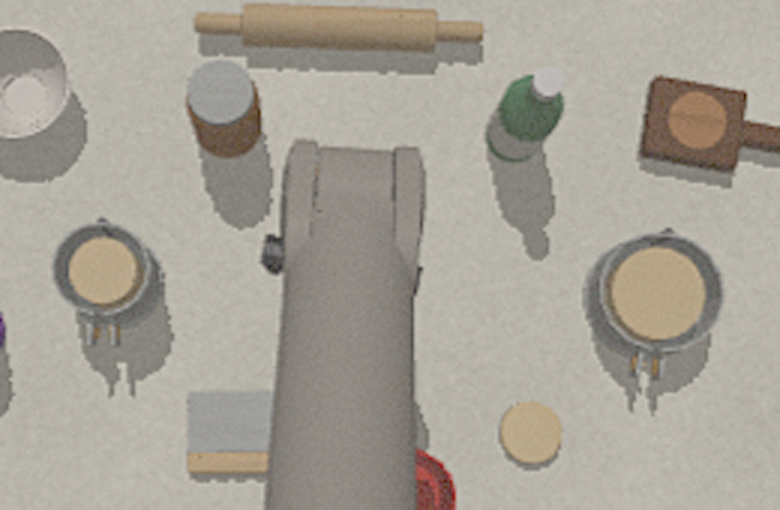

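```bash
cat >> h.py <<'E'
def ringpts(cx,cy,yaw,Rr,H,zl,rl):
    b=R.from_euler('z',yaw,degrees=True); o=np.array([cx,cy,0])
    th=np.linspace(0,2*np.pi,60)
    L=[np.c_[Rr*np.cos(th),Rr*np.sin(th),0*th+H], np.c_[(Rr+.006)*np.cos(th),(Rr+.006)*np.sin(th),0*th]]
    for s in(-1,1):
        for a in (0.0085,.0135):
            L.append(np.array([[-rl+.028,s*a,zl+.015],[-rl,s*a,zl+.015],[-rl,s*a,zl-.015]]))
    L.append(np.array([[Rr,0,H],[Rr+.006,0,H]]))
    return [b.apply(l)+o for l in L]
def overlay(c,Ls,x0,y0,x1,y1,k,fn):
    crop(c,x0,y0,x1,y1,k,fn); im=cv2.imread(fn)
    for l in Ls:
        q=((proj(c,l)-[x0,y0]+.5)*k); cv2.polylines(im,[np.round(q*16).astype(int)],False,(0,0,255),1,cv2.LINE_AA,4)
    cv2.imwrite(fn,im)
E
cat > ov.py <<'E'
from h import *
import sys
t=pickle.load(open('pics/top0.pkl','rb'));s=pickle.load(open('pics/scene0.pkl','rb'))
W=ringpts(*eval(sys.argv[1]),.058,.064,.040,.086); T=ringpts(*eval(sys.argv[2]),.044,.094,.064,.072)
n=sys.argv[3]
overlay(t,W,335,150,405,230,5,'pics/a.png');overlay(s,W,115,185,185,255,5,'pics/b.png')
overlay(t,T,155,150,225,230,5,'pics/c.png');overlay(s,T,290,160,360,230,5,'pics/d.png')
A=[cv2.imread(f'pics/{k}.png')[:350] for k in 'abcd']
cv2.imwrite(f'pics/ov{n}.png',np.vstack([np.hstack(A[:2]),np.hstack(A[2:])])[:, :])
E
python3 - <<'E'
from h import *
t=pickle.load(open('pics/top0.pkl','rb'))
f=lambda u,v:(300+u/4,100+v/4); g=lambda u,v:(150+u/5,130+v/5)
for n,p,z in(('wpost',f(291,267),.064),('wlug',f(260,447),.05),('wc',f(282,351),.064),('tpost',g(170,165),.094),('tlug',g(171,358),.079),('tc',g(171,249),.094)): print(n,at(t,*p,z).round(4))
E
python3 ov.py .585,-.288,8 .588,.247,0 1
```

```text
wpost [ 0.6489 -0.3015  0.064 ]
wlug [ 0.5155 -0.2823  0.05  ]
wc [ 0.5859 -0.2947  0.064 ]
tpost [0.6375 0.2523 0.094 ]
tlug [0.5275 0.2491 0.079 ]
tc [0.5888 0.2494 0.094 ]
```

View pics/ov1.png

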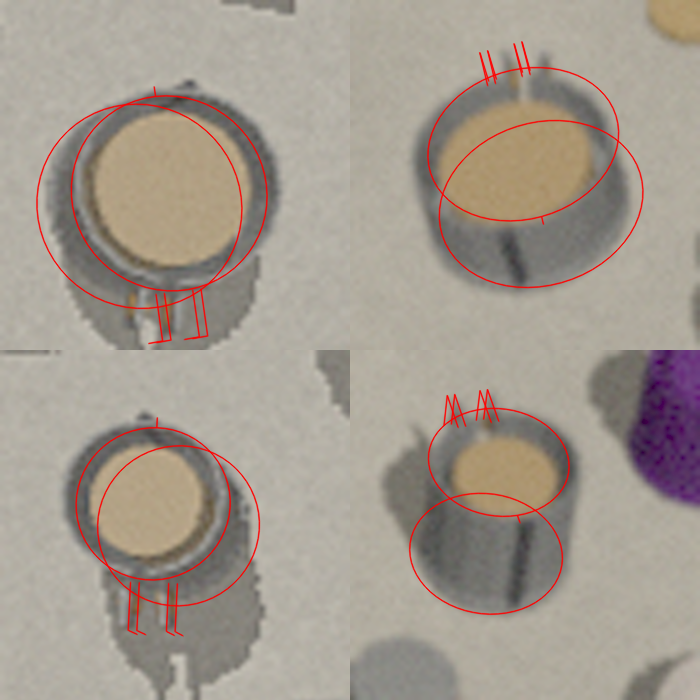

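```bash
python3 ov.py .586,-.2935,-9 .590,.2515,1 2
```

```text
(no output)
```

View pics/ov2.png

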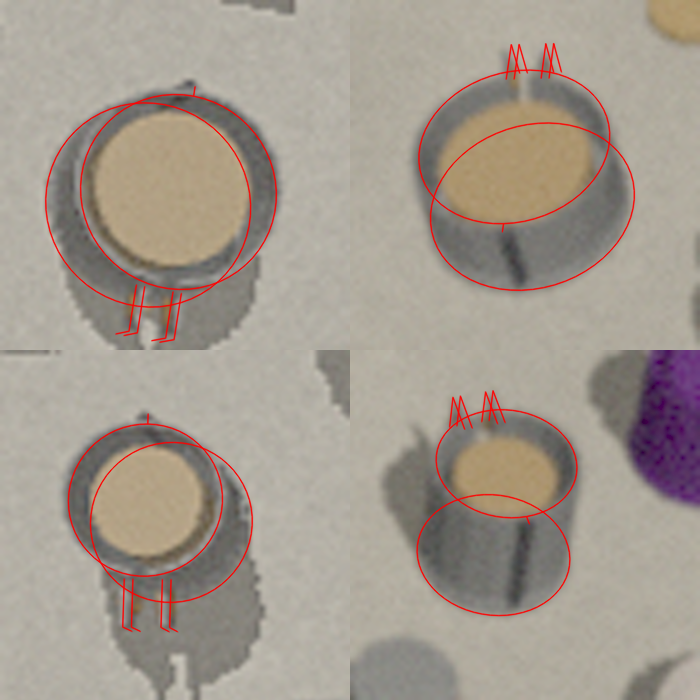

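```bash
python3 -c "
from h import *
plan([.423,.2487,.135],1,.05)
"
```

```text
pos [0.5808 0.0264 0.093 ] F [ 0.1  0.9 -2.1] grip 0.725 t 7.65 q [-0.39  0.41  0.35  1.82 -0.18  0.94  1.43]
yaw now -10.13 tilt z [-0.009  0.002 -1.   ]
total tool shift [ 0.1949  0.1911 -0.0401] rot [  0.08  -0.55 -11.13] rows 6
[0.0325, 0.0319, -0.0067] [0.01, -0.09, -1.86]
[0.0314, 0.0329, -0.0067] [0.01, -0.09, -1.86]
[0.0303, 0.0339, -0.0068] [0.01, -0.09, -1.86]
[0.0292, 0.0348, -0.0068] [0.01, -0.09, -1.86]
[0.028, 0.0358, -0.0069] [0.01, -0.09, -1.86]
[0.0269, 0.0367, -0.007] [0.01, -0.09, -1.86]
```

Emit:
drive_tool:
  commands:
    - [0.02,0.02,-0.03,0,-0.1,-1.8,0.28]
    - [0.032,0.033,-0.006,0,-0.1,-1.8,0.28]
    - [0.03,0.034,-0.003,0,-0.1,-1.8,0.28]
    - [0.03,0.035,-0.003,0,-0.1,-1.8,0.28]
    - [0.028,0.035,-0.002,0,-0.1,-1.8,0.28]
    - [0.027,0.033,0,0,0,-1.8,0.28]
    - [0,0,0,0,0,0,0.28]

```text
clock: 8.52
eef_pos: [0.4218, 0.2348, 0.1295]
ee_rot: [-0.008, 1.0, -0.003, -0.007]
contact_force: [0.4, -0.6, -2.2]
gripper_width: 0.727
```

```bash
python3 -c "
from h import *
plan([.423,.2487,.135],1,.05)
"
```

```text
pos [0.4218 0.2348 0.1295] F [ 0.4 -0.6 -2.2] grip 0.727 t 8.525 q [-0.79  0.19  0.22  2.01 -0.05  0.96  1.05]
yaw now 0.97 tilt z [-0.014 -0.006 -1.   ]
total tool shift [-0.0014  0.0138 -0.0056] rot [-0.31 -0.82 -0.03] rows 1
[-0.0014, 0.0138, -0.0056] [-0.31, -0.82, -0.03]
```

Emit:
drive_tool:
  commands:
    - [-0.001,0.014,0,-0.3,-0.8,0,0.28]
    - [0,0,0,0,0,0,0.28]

```text
clock: 8.78
eef_pos: [0.4225, 0.2483, 0.1278]
ee_rot: [-0.008, 1.0, -0.001, -0.001]
contact_force: [0.1, 0.9, -2.0]
gripper_width: 0.723
```

```bash
cat > look.py <<'E'
import sys
from h import *
from cell import manip
ring=sys.argv[1]; n=sys.argv[2]; dz=float(sys.argv[3]) if len(sys.argv)>3 else .0397
rp={'T':((.590,.2515,1),.044,.094,.064,.072),'W':((.586,-.2935,-9),.058,.064,.040,.086)}[ring]
W=ringpts(*rp[0],*rp[1:])[2:6]
s=manip.get_obs();p=np.array(s['eef_pos']);r=R.from_quat(s['ee_rot'])
def tp(x,y,z): return p+r.apply([-x,y,-dz-z])
J=[np.array([tp(.05,0,.013),tp(.1,q*.0215,.007),tp(.109,q*.0235,.007)]) for q in(-1,1)]
J.append(np.array([tp(-.045,.042,.015),tp(0,.033,.015)]));J.append(np.array([tp(-.045,-.042,.015),tp(0,-.033,.015)]))
c=manip.read_camera('scene'); pickle.dump(c,open(f'pics/s{n}.pkl','wb'))
b={'T':(275,130,375,230),'W':(110,165,210,265)}[ring]
overlay(c,W+J,*b,6,f'pics/so{n}.png'); crop(c,*b,6,f'pics/s{n}.png')
A=[cv2.imread(f'pics/{k}{n}.png') for k in('s','so')]; cv2.imwrite(f'pics/L{n}.png',cv2.resize(np.hstack(A),(800,400)))
c=manip.read_camera('top'); pickle.dump(c,open(f'pics/t{n}.pkl','wb'))
b={'T':(145,130,245,260),'W':(305,140,405,270)}[ring]
overlay(c,W+J,*b,4,f'pics/to{n}.png'); crop(c,*b,4,f'pics/t{n}.png')
A=[cv2.imread(f'pics/{k}{n}.png') for k in('t','to')]; cv2.imwrite(f'pics/M{n}.png',np.hstack(A))
E
python3 look.py T 10;python3 -c "
from h import *
plan([.423,.2487,.027],1,.05)
"
```

```text
pos [0.423  0.2465 0.1279] F [-0.6 -0.1 -2.3] grip 0.721 t 8.875 q [-0.8   0.2   0.21  2.   -0.05  0.95  1.02]
yaw now 0.75 tilt z [-0.001 -0.003 -1.   ]
total tool shift [-0.0002  0.0025  0.1009] rot [-0.17 -0.07 -0.25] rows 3
[-0.0001, 0.0008, 0.0336] [-0.06, -0.02, -0.08]
[-0.0, 0.0008, 0.0336] [-0.06, -0.02, -0.08]
[-0.0, 0.0008, 0.0336] [-0.06, -0.02, -0.08]
```

View pics/L10.png

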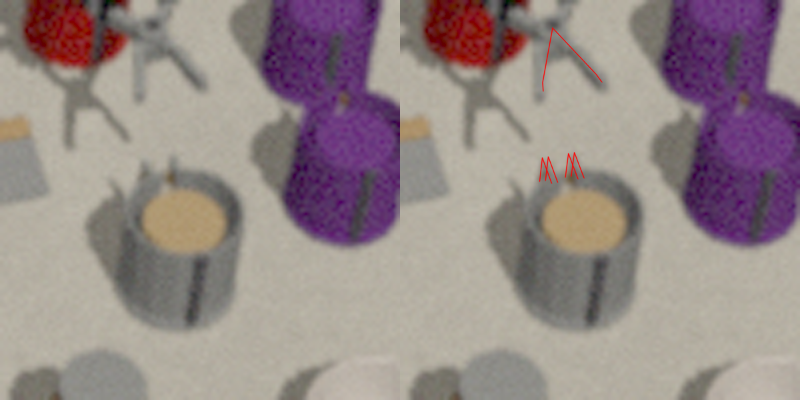

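View pics/M10.png

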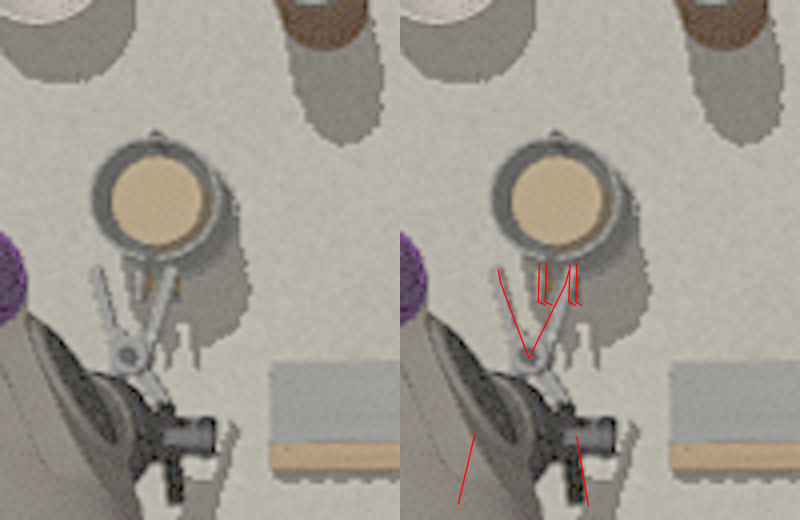

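Emit:
drive_tool:
  commands:
    - [0,0.002,0.025,0,0,0,0.28]
    - [0,0,0.025,0,0,0,0.28]
    - [0,0,0,0,0,0,0.28]

```text
clock: 9.25
eef_pos: [0.4255, 0.246, 0.0773]
ee_rot: [-0.004, 1.0, -0.002, 0.0]
contact_force: [-0.9, -0.7, -1.4]
gripper_width: 0.72
```

```bash
python3 -c "
from h import *
plan([.423,.2487,.027],1,.05)
"
```

```text
pos [0.4255 0.246  0.0773] F [-0.9 -0.7 -1.4] grip 0.72 t 9.25 q [-0.79  0.27  0.21  2.05 -0.07  0.83  1.03]
yaw now 0.42 tilt z [ 0.001 -0.003 -1.   ]
total tool shift [0.0025 0.0029 0.0503] rot [-0.18  0.04 -0.58] rows 2
[0.0013, 0.0014, 0.0252] [-0.09, 0.02, -0.29]
[0.0012, 0.0014, 0.0252] [-0.09, 0.02, -0.29]
```

Emit:
drive_tool:
  commands:
    - [0.002,0.003,0.01,-0.2,0,-0.5,0.28]
    - [0.001,0.001,0.012,0,0,0,0.28]

```text
clock: 9.5
eef_pos: [0.4246, 0.2505, 0.0563]
ee_rot: [-0.007, 1.0, 0.002, 0.002]
contact_force: [1.0, 0.3, -1.6]
gripper_width: 0.721
```

```bash
python3 look.py T 11; python3 -c "
from h import *
plan([.423,.2487,.027],1,.05)
"
```

```text
pos [0.4234 0.2498 0.0553] F [-0.2 -0.2 -3.2] grip 0.727 t 9.6 q [-0.79  0.3   0.2   2.07 -0.08  0.78  1.04]
yaw now 0.87 tilt z [ 0.002  0.001 -1.   ]
total tool shift [ 0.0005 -0.0012  0.0283] rot [ 0.06  0.11 -0.13] rows 1
[0.0005, -0.0012, 0.0283] [0.06, 0.11, -0.13]
```

View pics/M11.png

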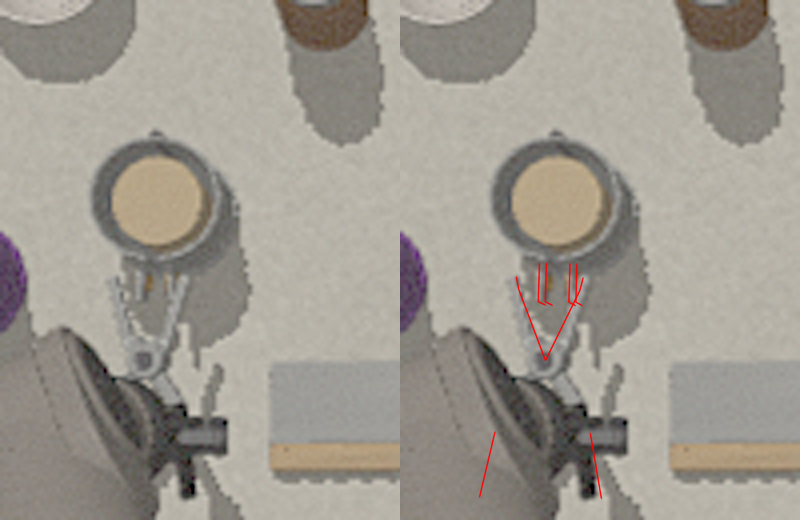

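View pics/L11.png

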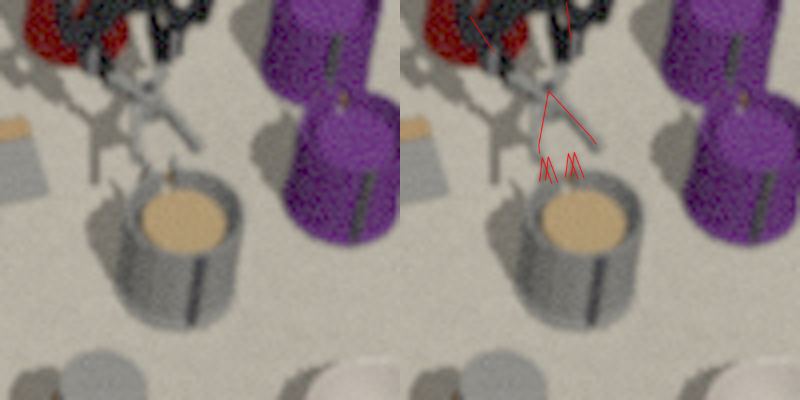

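Emit:
drive_tool:
  commands:
    - [0,-0.003,0.008,0,0,0,0.28]
    - [0,0,0.01,0,0,0,0.28]

```text
clock: 9.85
eef_pos: [0.4245, 0.2473, 0.0373]
ee_rot: [-0.008, 1.0, 0.001, 0.002]
contact_force: [0.4, 0.1, -1.6]
gripper_width: 0.725
```

```bash
python3 look.py T 12; python3 -c "
from h import *
plan([.423,.2470,.029],1,.05)
"
```

```text
pos [0.4235 0.247  0.0366] F [ 0.   0.  -2.1] grip 0.721 t 9.95 q [-0.78  0.33  0.19  2.08 -0.09  0.73  1.06]
yaw now 0.89 tilt z [ 0.002  0.001 -1.   ]
total tool shift [0.0005 0.     0.0076] rot [ 0.06  0.11 -0.11] rows 1
[0.0005, 0.0, 0.0076] [0.06, 0.11, -0.11]
```

View pics/M12.png

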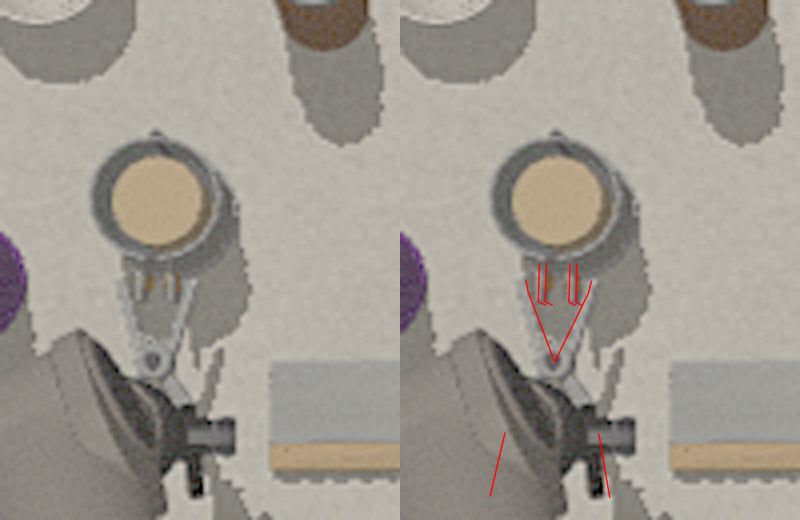

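View pics/L12.png

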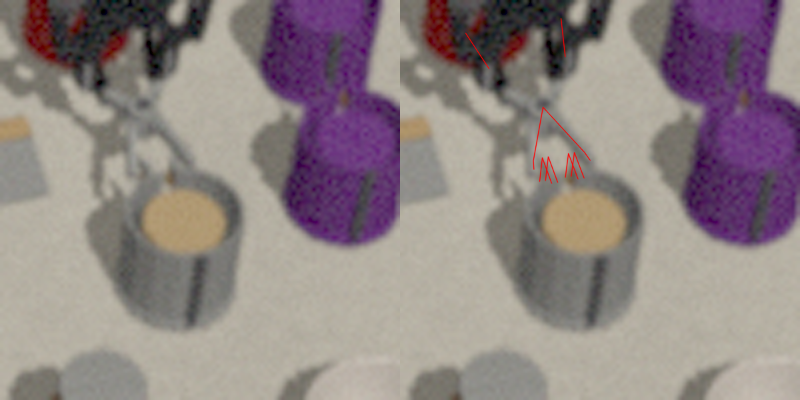

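Emit:
drive_tool:
  commands:
    - [0,0,0.007,0,0,0,0.28]
    - [-0.005,0,0,0,0,0,0.28]
    - [0,0,0,0,0,0,0.28]

```text
clock: 10.32
eef_pos: [0.4293, 0.2474, 0.0293]
ee_rot: [-0.008, 1.0, 0.001, 0.001]
contact_force: [0.7, 0.2, -2.9]
gripper_width: 0.723
```

```bash
python3 look.py T 13; python3 -c "
from h import *
plan([.4285,.2470,.029],1,.05)
"
```

```text
pos [0.4286 0.2472 0.0291] F [ 0.7 -1.  -1.8] grip 0.727 t 10.425 q [-0.77  0.35  0.19  2.08 -0.1   0.72  1.07]
yaw now 0.91 tilt z [ 0.002  0.001 -1.   ]
total tool shift [ 0.0001 -0.0002  0.0001] rot [ 0.06  0.09 -0.09] rows 1
[0.0001, -0.0002, 0.0001] [0.06, 0.09, -0.09]
```

View pics/M13.png

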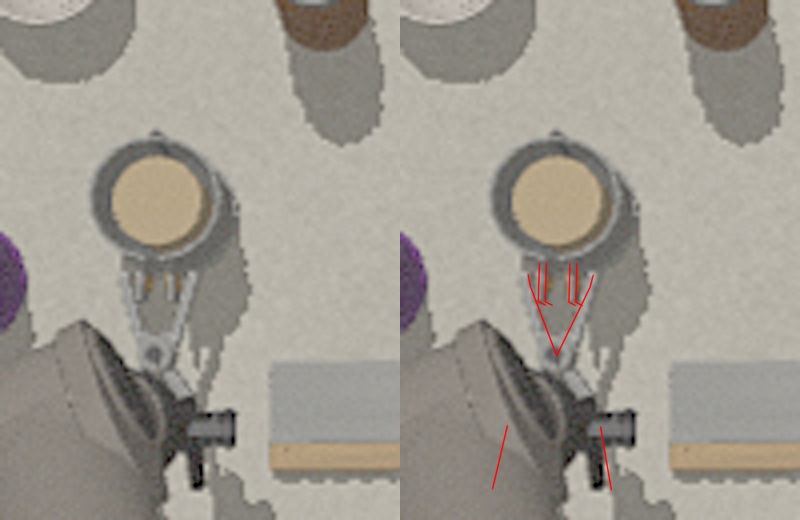

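View pics/L13.png

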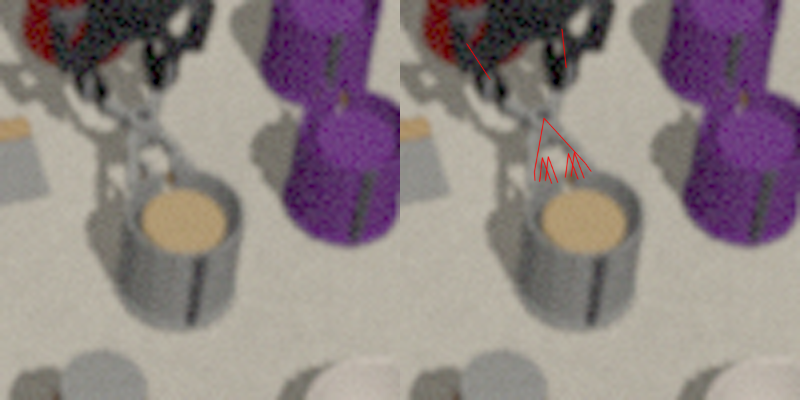

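Emit:
drive_tool:
  commands:
    - [0,0,0,0,0,0,0.34]
    - [0,0,0,0,0,0,0.4]
    - [0,0,0,0,0,0,0.45]

```text
clock: 10.8
eef_pos: [0.4261, 0.2483, 0.029]
ee_rot: [-0.009, 1.0, 0.001, -0.001]
contact_force: [-0.7, 0.6, -1.6]
gripper_width: 0.552
```

```bash
python3 look.py T 14; python3 -c "
from h import *
plan([.4285,.2470,.029],1,.05)
"
```

```text
pos [0.4263 0.2482 0.029 ] F [-2.5  0.6 -1.9] grip 0.555 t 10.9 q [-0.77  0.35  0.19  2.08 -0.1   0.72  1.07]
yaw now 1.04 tilt z [-0.002  0.001 -1.   ]
total tool shift [-0.0022 -0.0012 -0.    ] rot [ 0.08 -0.09  0.04] rows 1
[-0.0022, -0.0012, -0.0] [0.08, -0.09, 0.04]
```

View pics/M14.png

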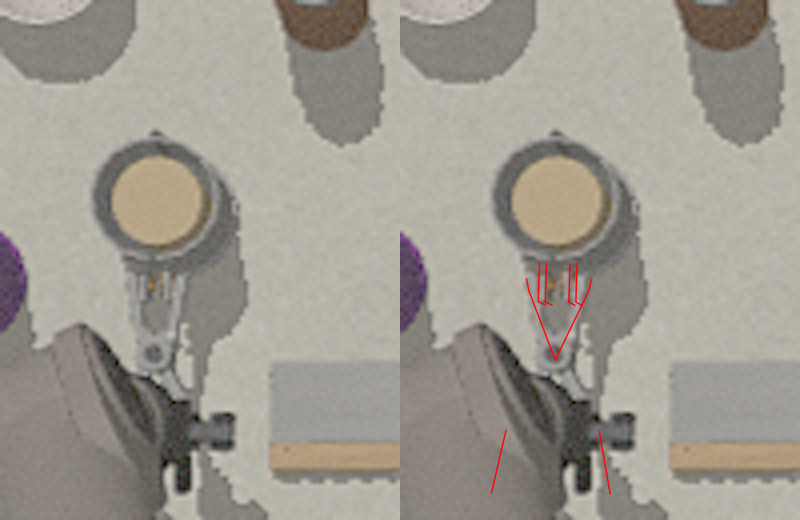

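View pics/L14.png

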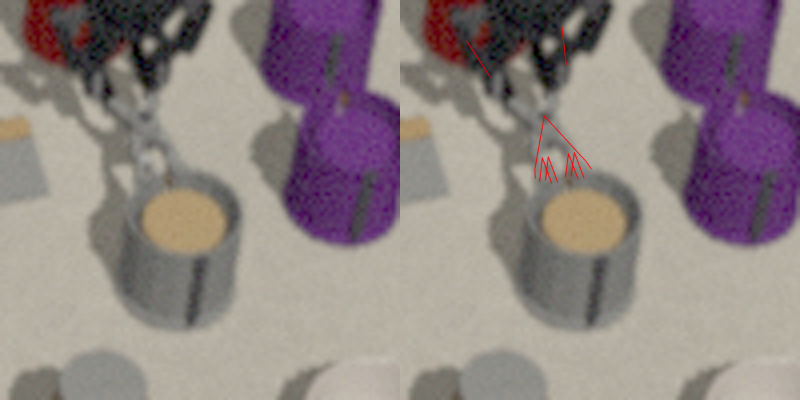

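Emit:
drive_tool:
  commands:
    - [-0.001,-0.001,0,0,0,0,0.5]
    - [0,0,0,0,0,0,0.55]
    - [0,0,0,0,0,0,0.59]
    - [0,0,0,0,0,0,0.61]
    - [0,0,0,0,0,0,0.61]

```text
clock: 11.52
eef_pos: [0.4277, 0.2485, 0.0293]
ee_rot: [-0.009, 1.0, 0.002, -0.0]
contact_force: [-2.7, 0.7, -2.0]
gripper_width: 0.396
```

```bash
python3 look.py T 15; python3 -c "
from h import *
plan([.4285,.2470,.029],1,.05)
"
```

```text
pos [0.4277 0.2485 0.0293] F [-2.1  1.6 -1. ] grip 0.399 t 11.625 q [-0.77  0.35  0.19  2.08 -0.1   0.72  1.07]
yaw now 1.03 tilt z [-0.001  0.003 -1.   ]
total tool shift [-0.0008 -0.0015  0.0003] rot [ 0.19 -0.03  0.03] rows 1
[-0.0008, -0.0015, 0.0003] [0.19, -0.03, 0.03]
```

View pics/M15.png

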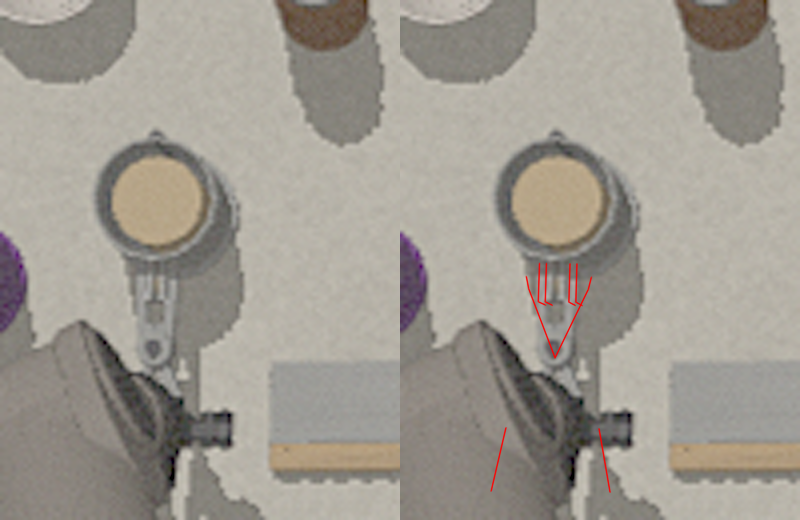

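View pics/L15.png

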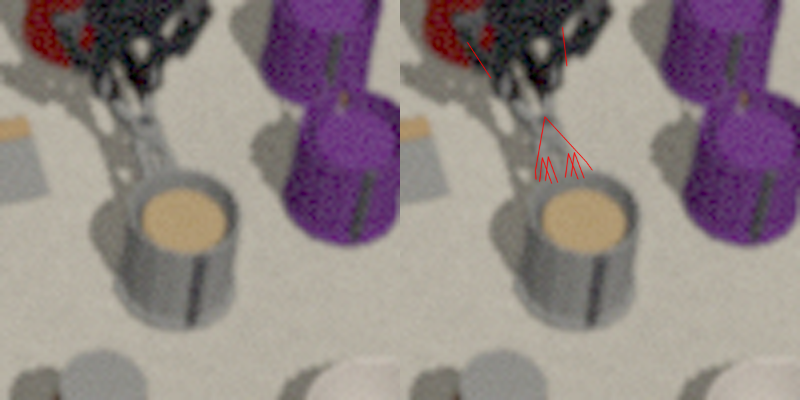

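Emit:
drive_tool:
  commands:
    - [0,-0.001,0,0,0,0,0.52]
    - [0,0,0,0,0,0,0.42]
    - [0,0,0,0,0,0,0.34]
    - [0,0,0,0,0,0,0.29]

```text
clock: 12.12
eef_pos: [0.4307, 0.2458, 0.0298]
ee_rot: [-0.008, 1.0, 0.001, 0.002]
contact_force: [-0.7, -1.1, -2.8]
gripper_width: 0.711
```

```bash
python3 look.py T 16; python3 -c "
from h import *
plan([.4285,.2470,.029],1,.05)
"
```

```text
pos [0.4306 0.2459 0.0297] F [-0.1  0.4 -2.6] grip 0.707 t 12.225 q [-0.77  0.35  0.19  2.08 -0.1   0.72  1.08]
yaw now 0.92 tilt z [ 0.004  0.003 -1.   ]
total tool shift [0.002  0.0011 0.0007] rot [ 0.15  0.21 -0.08] rows 1
[0.002, 0.0011, 0.0007] [0.15, 0.21, -0.08]
```

View pics/M16.png

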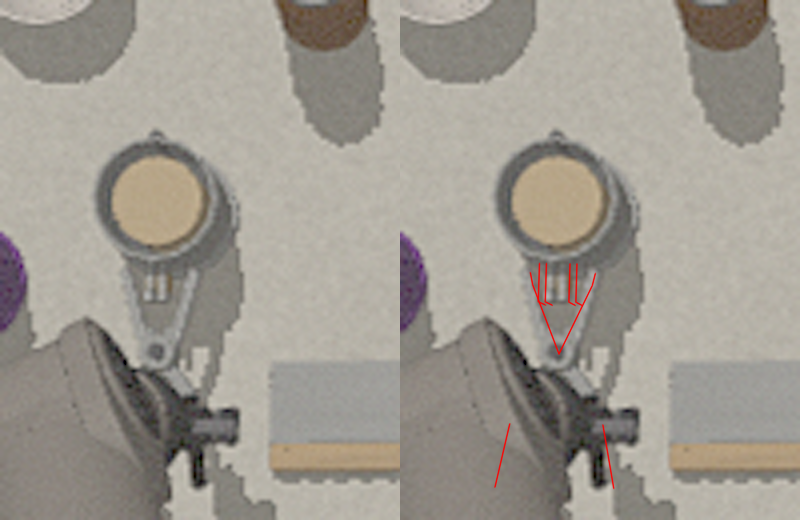

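View pics/L16.png

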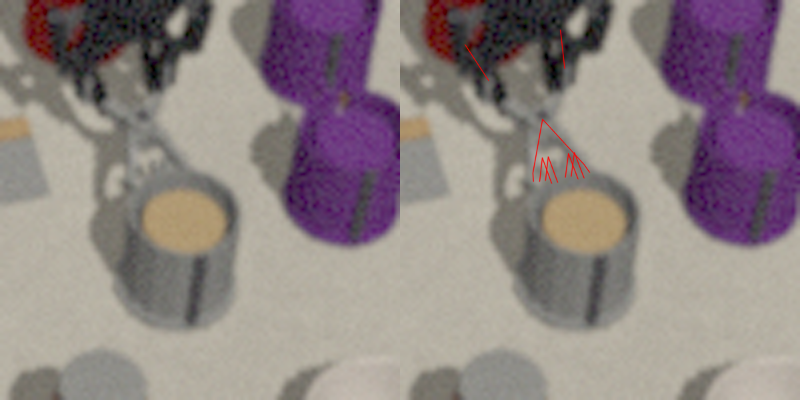

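Emit:
drive_tool:
  commands:
    - [0.005,0,-0.001,0,0,0,0.28]
    - [0,0,-0.03,0,0,0,0.28]
    - [0,0,-0.035,0,0,0,0.28]
    - [-0.02,-0.01,-0.035,0,0,0,0.28]

```text
clock: 12.72
eef_pos: [0.4401, 0.2352, 0.13]
ee_rot: [-0.01, 1.0, -0.001, -0.002]
contact_force: [0.5, 0.8, -2.1]
gripper_width: 0.718
```

```bash
python3 -c "
from h import *
plan([.48,.0,.125],-4,.05)
"
```

```text
pos [0.4401 0.2352 0.13  ] F [ 0.5  0.8 -2.1] grip 0.718 t 12.725 q [-0.77  0.21  0.22  1.98 -0.06  0.96  1.07]
yaw now 1.14 tilt z [-0.005 -0.002 -1.   ]
total tool shift [-0.0353 -0.2359  0.0054] rot [-0.14 -0.28  5.14] rows 5
[-0.0071, -0.0472, 0.0011] [-0.03, -0.06, 1.03]
[-0.0079, -0.0471, 0.0011] [-0.03, -0.06, 1.03]
[-0.0087, -0.0469, 0.001] [-0.03, -0.06, 1.03]
[-0.0096, -0.0467, 0.001] [-0.03, -0.06, 1.03]
[-0.0104, -0.0466, 0.001] [-0.03, -0.06, 1.03]
```

Emit:
drive_tool:
  commands:
    - [-0.008,-0.045,0,0,-0.1,1,0.28]
    - [-0.008,-0.047,0,0,-0.1,1,0.28]
    - [-0.009,-0.047,0,0,-0.1,1,0.28]
    - [-0.01,-0.047,0,0,0,1,0.28]
    - [-0.005,-0.047,0,0,0,1,0.28]
    - [0.0,-0.047,0,0,0,1,0.28]
    - [0.005,-0.047,0,0,0,1,0.28]

```text
clock: 13.6
eef_pos: [0.4684, -0.0947, 0.1337]
ee_rot: [0.048, 0.999, 0.003, 0.006]
contact_force: [0.2, 0.0, -1.4]
gripper_width: 0.721
```

```bash
python3 -c "
from h import *
plan([.4072,-.2652,.125],-9,.05)
"
```

```text
pos [ 0.4684 -0.0947  0.1337] F [ 0.2  0.  -1.4] grip 0.721 t 13.6 q [-0.31  0.17  0.47  2.04 -0.11  0.94  1.69]
yaw now -5.5 tilt z [ 0.011  0.005 -1.   ]
total tool shift [ 0.0446 -0.1756  0.0071] rot [0.36 0.6  3.5 ] rows 4
[0.0112, -0.0439, 0.0018] [0.09, 0.15, 0.87]
[0.0105, -0.0441, 0.0019] [0.09, 0.15, 0.87]
[0.0098, -0.0442, 0.002] [0.09, 0.15, 0.87]
[0.0091, -0.0444, 0.0021] [0.09, 0.15, 0.87]
```

Emit:
drive_tool:
  commands:
    - [0.011,-0.044,0.002,0.1,0.2,0.9,0.28]
    - [0.01,-0.044,0.002,0.1,0.2,0.9,0.28]
    - [0.01,-0.044,0.002,0.1,0.1,0.9,0.28]
    - [0.009,-0.035,0.002,0,0.1,0.7,0.28]
    - [0,0,0,0,0,0,0.28]

```text
clock: 14.22
eef_pos: [0.4036, -0.2631, 0.1249]
ee_rot: [0.082, 0.997, 0.0, 0.0]
contact_force: [-0.2, 1.5, -1.7]
gripper_width: 0.725
```

```bash
python3 -c "
from h import *
plan([.4072,-.2652,.085],-9,.05)
"
```

```text
pos [ 0.4036 -0.2631  0.1249] F [-0.2  1.5 -1.7] grip 0.725 t 14.225 q [-0.04  0.22  0.6   2.03 -0.15  0.93  2.05]
yaw now -9.39 tilt z [ 0.001  0.001 -1.   ]
total tool shift [-0.0038 -0.0015  0.0399] rot [ 0.05  0.04 -0.39] rows 1
[-0.0038, -0.0015, 0.0399] [0.05, 0.04, -0.39]
```

Emit:
drive_tool:
  commands:
    - [-0.003,-0.003,0.03,0,0,-0.4,0.28]
    - [0,0,0.03,0,0,0,0.28]
    - [0,0,0.02,0,0,0,0.28]
    - [0,0,0,0,0,0,0.28]

```text
clock: 14.72
eef_pos: [0.4085, -0.2622, 0.0433]
ee_rot: [0.076, 0.997, 0.002, 0.002]
contact_force: [-0.2, 0.3, -1.1]
gripper_width: 0.721
```

```bash
python3 look.py W 20; python3 -c "
from h import *
plan([.4072,-.2652,.025],-9,.05)
"
```

```text
pos [ 0.4099 -0.2633  0.0449] F [-0.3  0.6 -1.8] grip 0.72 t 14.825 q [ 0.03  0.35  0.55  2.09 -0.27  0.76  2.16]
yaw now -8.73 tilt z [ 0.007  0.002 -1.   ]
total tool shift [ 0.0026 -0.0023  0.0198] rot [0.2  0.39 0.27] rows 1
[0.0026, -0.0023, 0.0198] [0.2, 0.39, 0.27]
```

View pics/M20.png

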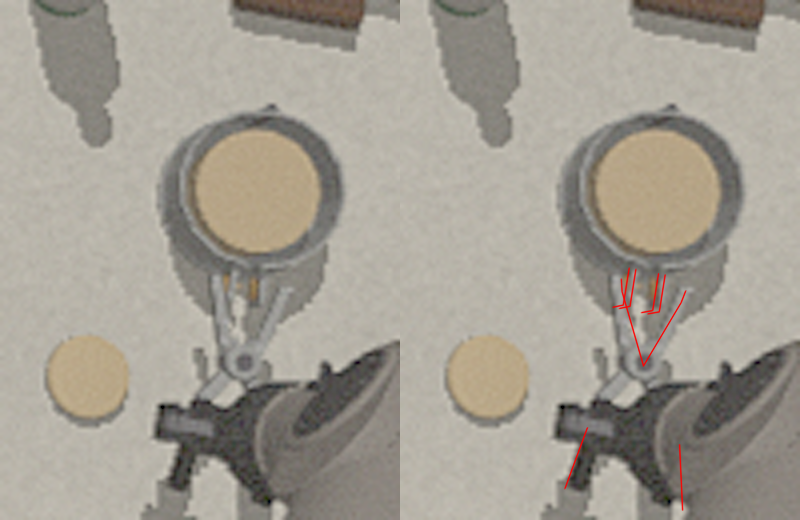

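View pics/L20.png

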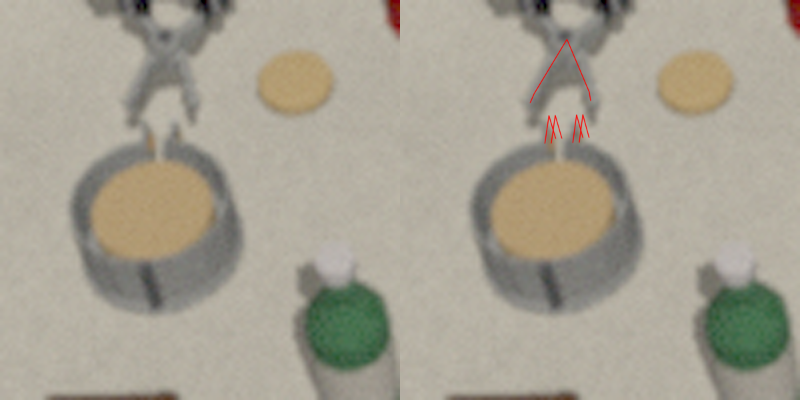

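Emit:
drive_tool:
  commands:
    - [0.002,-0.002,0.01,0.2,0.4,0.2,0.28]
    - [0,0,0.013,0,0,0,0.28]

```text
clock: 15.08
eef_pos: [0.4102, -0.2657, 0.0231]
ee_rot: [0.077, 0.997, -0.001, 0.003]
contact_force: [0.0, 0.7, -3.2]
gripper_width: 0.718
```

```bash
python3 look.py W 21; python3 -c "
from h import *
plan([.4072,-.2652,.007],-9,.05)
"
```

```text
pos [ 0.4086 -0.2649  0.0219] F [ 0.1  0.9 -1.7] grip 0.721 t 15.175 q [ 0.05  0.39  0.53  2.11 -0.3   0.71  2.19]
yaw now -8.89 tilt z [ 0.001 -0.    -1.   ]
total tool shift [ 0.0014 -0.0006  0.0149] rot [-0.01  0.07  0.11] rows 1
[0.0014, -0.0006, 0.0149] [-0.01, 0.07, 0.11]
```

View pics/M21.png

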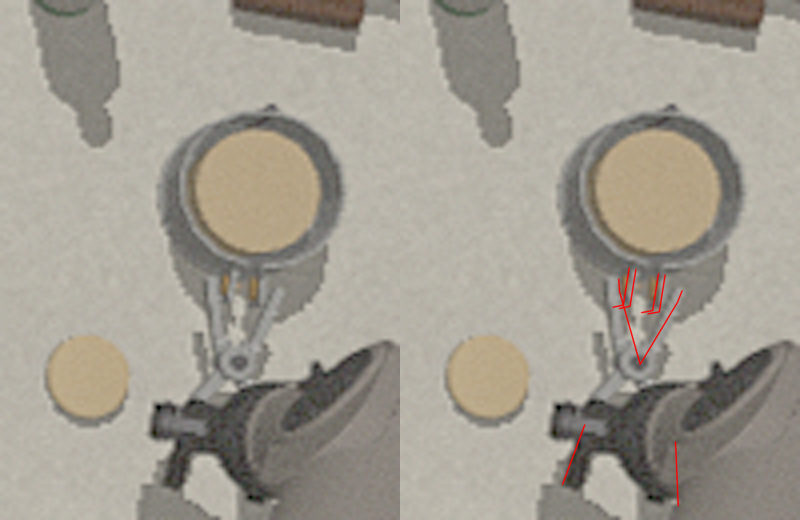

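View pics/L21.png

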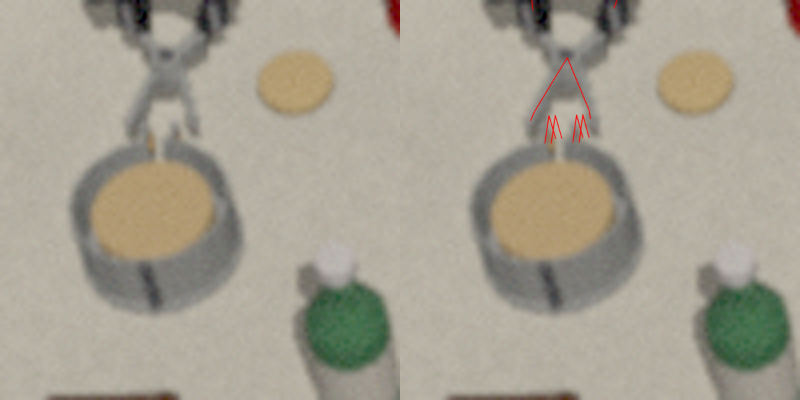

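Emit:
drive_tool:
  commands:
    - [0,-0.001,0.007,0,0,0,0.26]
    - [0,0,0.007,0,0,0,0.26]

```text
clock: 15.42
eef_pos: [0.4089, -0.2663, 0.0074]
ee_rot: [0.078, 0.997, -0.0, 0.001]
contact_force: [0.2, -1.0, -3.3]
gripper_width: 0.741
```

```bash
python3 look.py W 22; python3 -c "
from h import *
plan([.4072,-.2652,.007],-9,.05)
"
```

```text
pos [ 0.4084 -0.266   0.0071] F [-0.2 -0.3 -1.4] grip 0.746 t 15.525 q [ 0.06  0.42  0.51  2.11 -0.32  0.68  2.21]
yaw now -8.91 tilt z [ 0.001 -0.    -1.   ]
total tool shift [0.0013 0.0006 0.0001] rot [-0.01  0.04  0.09] rows 1
[0.0013, 0.0006, 0.0001] [-0.01, 0.04, 0.09]
```

View pics/M22.png

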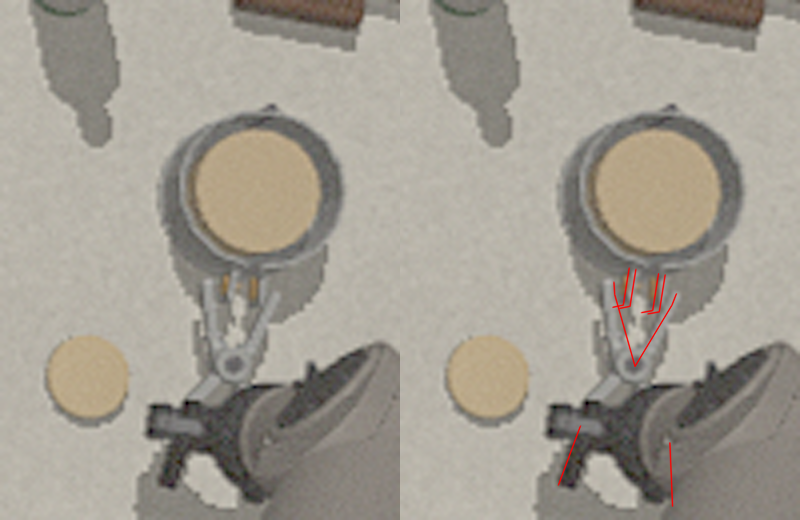

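View pics/L22.png

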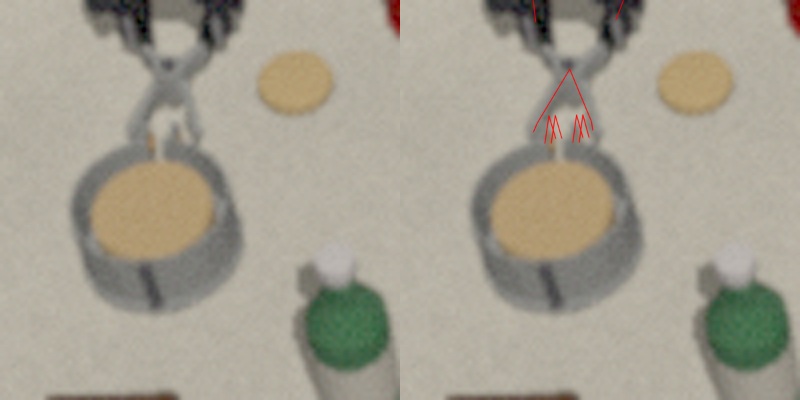

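Emit:
drive_tool:
  commands:
    - [-0.003,0,0,0,0,0,0.26]
    - [0,0,0,0,0,0,0.32]
    - [0,0,0,0,0,0,0.38]
    - [0,0,0,0,0,0,0.44]

```text
clock: 16.02
eef_pos: [0.4091, -0.2685, 0.0072]
ee_rot: [0.08, 0.997, -0.001, -0.001]
contact_force: [-2.3, -0.9, -2.8]
gripper_width: 0.566
```

```bash
python3 look.py W 23; python3 -c "
from h import *
plan([.4102,-.2657,.007],-9,.05)
"
```

```text
pos [ 0.4092 -0.2683  0.0071] F [-4.1 -1.2 -3.8] grip 0.56 t 16.125 q [ 0.07  0.43  0.51  2.11 -0.32  0.68  2.21]
yaw now -9.13 tilt z [-0.001 -0.002 -1.   ]
total tool shift [-0.0005  0.0028  0.0001] rot [-0.11 -0.07 -0.13] rows 1
[-0.0005, 0.0028, 0.0001] [-0.11, -0.07, -0.13]
```

View pics/M23.png

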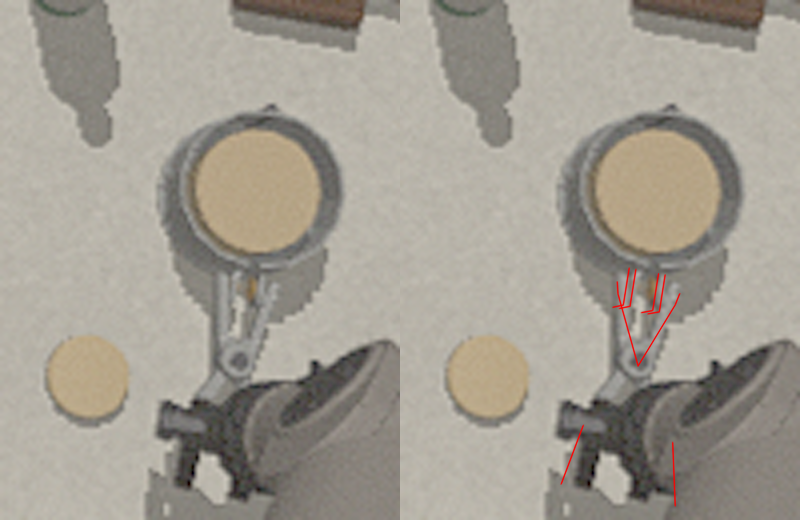

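Emit:
drive_tool:
  commands:
    - [-0.001,0,0,0,0,0,0.49]
    - [0,0,0,0,0,0,0.54]
    - [0,0,0,0,0,0,0.59]
    - [0,0,0,0,0,0,0.61]
    - [0,0,0,0,0,0,0.61]

```text
clock: 16.75
eef_pos: [0.4118, -0.2689, 0.0075]
ee_rot: [0.079, 0.997, -0.001, 0.001]
contact_force: [-2.5, -2.2, -2.5]
gripper_width: 0.397
```

```bash
python3 look.py W 24; python3 -c "
from h import *
plan([.4102,-.2657,.007],-9,.05)
"
```

```text
pos [ 0.4118 -0.2688  0.0075] F [-2.7 -2.1 -1.1] grip 0.397 t 16.85 q [ 0.06  0.43  0.51  2.1  -0.32  0.68  2.21]
yaw now -9.05 tilt z [ 0.001 -0.003 -1.   ]
total tool shift [0.0021 0.0029 0.0005] rot [-0.16  0.09 -0.05] rows 1
[0.0021, 0.0029, 0.0005] [-0.16, 0.09, -0.05]
```

View pics/M24.png

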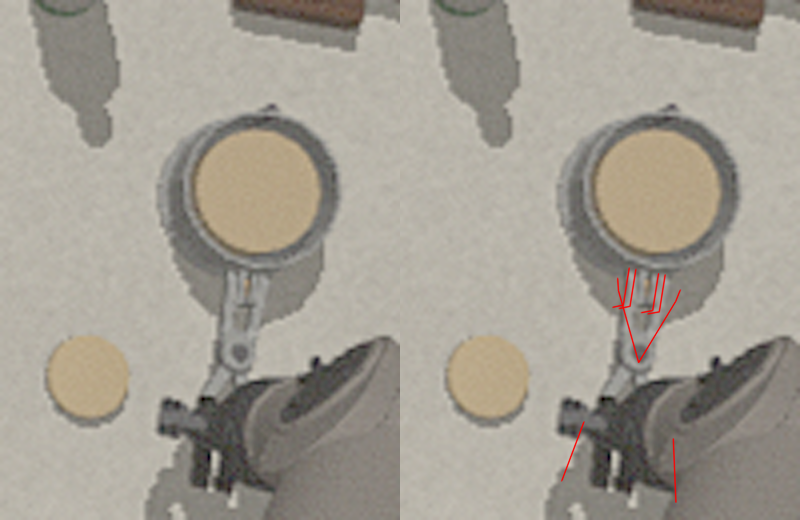

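View pics/L24.png

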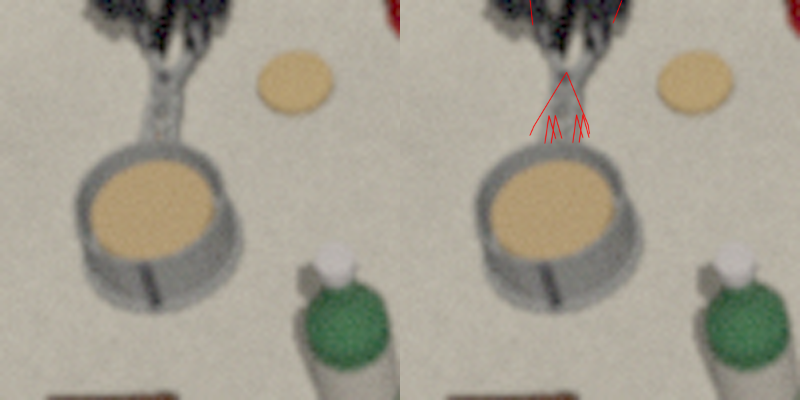

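Both jaws have closed on the lugs. I'll release and check that the stud holds.

Emit:
drive_tool:
  commands:
    - [0,0,0,0,0,0,0.52]
    - [0,0,0,0,0,0,0.42]
    - [0,0,0,0,0,0,0.34]
    - [0,0,0,0,0,0,0.28]

```text
clock: 17.35
eef_pos: [0.4143, -0.2669, 0.0077]
ee_rot: [0.077, 0.997, -0.001, 0.002]
contact_force: [0.3, 0.5, -1.6]
gripper_width: 0.719
```

```bash
python3 look.py W 25; python3 -c "
from h import *
plan([.4072,-.2652,.007],-9,.05)
"
```

```text
pos [ 0.4142 -0.267   0.0077] F [ 0.2 -0.1 -1.5] grip 0.717 t 17.45 q [ 0.06  0.43  0.51  2.1  -0.33  0.68  2.21]
yaw now -8.88 tilt z [ 0.004 -0.001 -1.   ]
total tool shift [0.0072 0.0007 0.0007] rot [-0.05  0.22  0.12] rows 1
[0.0072, 0.0007, 0.0007] [-0.05, 0.22, 0.12]
```

View pics/M25.png

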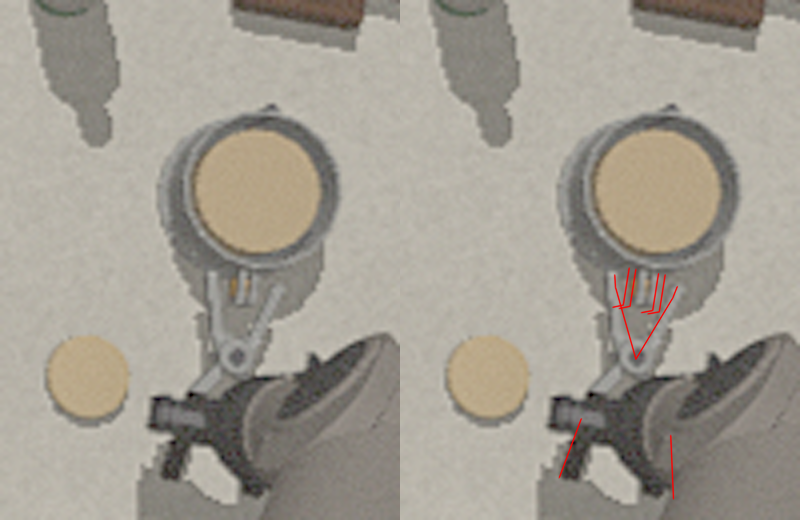

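View pics/L25.png

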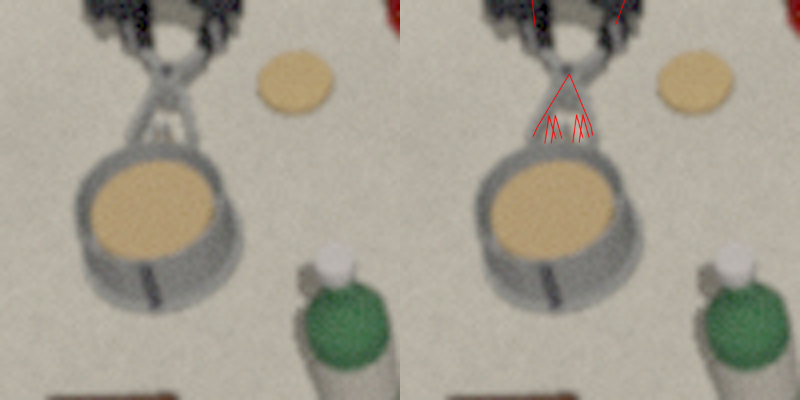

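Emit:
drive_tool:
  commands:
    - [0.007,0,-0.001,0,0,0,0.28]
    - [0.001,0,-0.03,0,0,0,0.28]
    - [0,0,-0.04,0,0,0,0.28]
    - [-0.01,0.01,-0.04,0,0,0,0.28]

```text
clock: 17.95
eef_pos: [0.4111, -0.2561, 0.1181]
ee_rot: [0.079, 0.997, 0.001, -0.003]
contact_force: [1.8, 0.8, -2.1]
gripper_width: 0.72
```

```bash
python3 -c "
from h import *
plan([.583,.0155,.115],-.3,.05)
"
```

```text
pos [ 0.4111 -0.2561  0.1181] F [ 1.8  0.8 -2.1] grip 0.72 t 17.95 q [-0.06  0.24  0.61  2.03 -0.17  0.93  2.05]
yaw now -9.1 tilt z [-0.007  0.002 -1.   ]
total tool shift [-0.1267  0.2954  0.0026] rot [ 0.1  -0.38 -8.8 ] rows 7
[-0.0181, 0.0422, 0.0004] [0.01, -0.05, -1.26]
[-0.019, 0.0418, 0.0004] [0.01, -0.05, -1.26]
[-0.0199, 0.0414, 0.0004] [0.01, -0.05, -1.26]
[-0.0208, 0.0409, 0.0004] [0.01, -0.05, -1.26]
[-0.0217, 0.0404, 0.0004] [0.01, -0.05, -1.26]
[-0.0226, 0.04, 0.0004] [0.01, -0.05, -1.26]
[-0.0235, 0.0395, 0.0004] [0.01, -0.05, -1.26]
```

Emit:
drive_tool:
  commands:
    - [-0.018,0.042,0,0,-0.1,-1.3,0.28]
    - [-0.019,0.042,0,0,-0.1,-1.3,0.28]
    - [-0.02,0.041,0,0,-0.1,-1.3,0.28]
    - [-0.021,0.041,0,0,0,-1.3,0.28]
    - [-0.022,0.04,0,0,0,-1.3,0.28]
    - [-0.023,0.04,0,0,0,-1.3,0.28]
    - [-0.022,0.03,0,0,0,-1,0.28]
    - [0,0,0,0,0,0,0.28]

```text
clock: 18.95
eef_pos: [0.5846, 0.0113, 0.1221]
ee_rot: [0.003, 1.0, 0.001, 0.003]
contact_force: [-0.9, -0.1, -2.0]
gripper_width: 0.722
```

```bash
python3 -c "
from h import *
plan([.583,.0155,.06],-.3,.05)
"
```

```text
pos [0.5846 0.0113 0.1221] F [-0.9 -0.1 -2. ] grip 0.722 t 18.95 q [-0.43  0.39  0.43  1.8  -0.19  0.99  1.64]
yaw now -0.29 tilt z [ 0.005  0.001 -1.   ]
total tool shift [0.002  0.0041 0.0621] rot [0.07 0.31 0.01] rows 2
[0.001, 0.0021, 0.031] [0.03, 0.16, 0.01]
[0.0009, 0.0021, 0.031] [0.03, 0.16, 0.01]
```

Emit:
drive_tool:
  commands:
    - [0.001,0.002,0.03,0,0.2,0,0.28]
    - [0.001,0.001,0.03,0,0.1,0,0.28]
    - [0,0,0.025,0,0,0,0.28]
    - [0,0,0,0,0,0,0.28]

```text
clock: 19.45
eef_pos: [0.5793, 0.0096, 0.035]
ee_rot: [0.005, 1.0, -0.001, -0.001]
contact_force: [-0.4, 0.2, -2.0]
gripper_width: 0.719
```

```bash
python3 -c "
from h import *
from cell import manip
plan([.583,.0155,.006],-.3,.05)
c=manip.read_camera('wrist');crop(c,0,0,512,384,1.5,'pics/w30.png')
c=manip.read_camera('scene'); crop(c,205,150,305,260,6,'pics/s30.png')
"
```

```text
pos [0.5793 0.0096 0.035 ] F [-0.4  0.2 -2. ] grip 0.719 t 19.45 q [-0.39  0.49  0.39  1.88 -0.25  0.82  1.68]
yaw now -0.56 tilt z [-0.003 -0.002 -1.   ]
total tool shift [-0.0038  0.006   0.029 ] rot [-0.09 -0.16 -0.26] rows 1
[-0.0038, 0.006, 0.029] [-0.09, -0.16, -0.26]
```

View pics/w30.png

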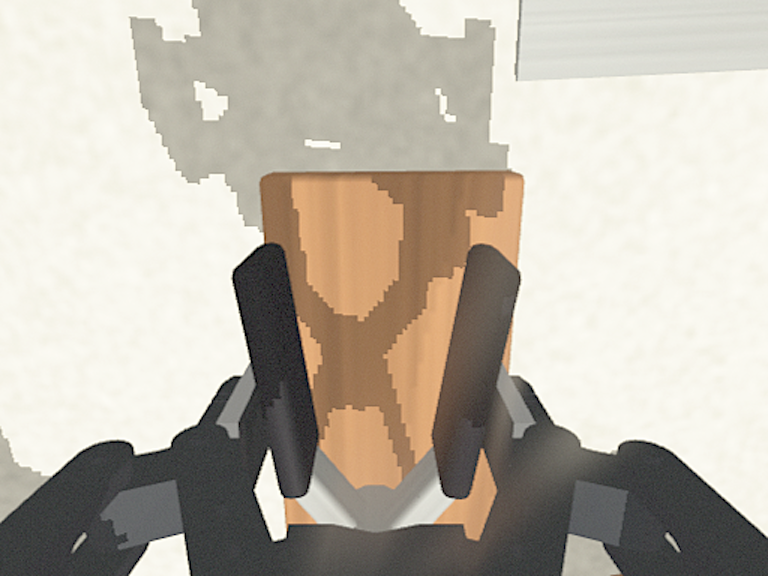

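View pics/s30.png

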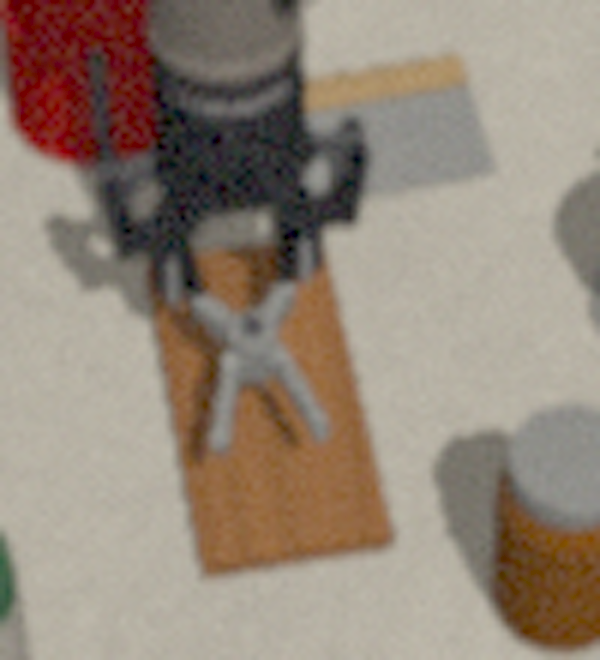

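Emit:
drive_tool:
  commands:
    - [-0.004,0.006,0.006,0,-0.2,-0.3,0.28]
    - [0,0,0.014,0,0,0,0.28]
    - [0,0,0.006,0,0,0,0.28]

```text
clock: 19.92
eef_pos: [0.5889, 0.016, 0.0131]
ee_rot: [0.002, 1.0, -0.0, 0.006]
contact_force: [-0.2, -0.6, -1.8]
gripper_width: 0.722
```

```bash
python3 -c "
from h import *
plan([.583,.0155,-.006],-.3,.05)
"
```

```text
pos [0.5889 0.016  0.0131] F [-0.2 -0.6 -1.8] grip 0.722 t 19.925 q [-0.39  0.53  0.37  1.88 -0.27  0.77  1.69]
yaw now -0.24 tilt z [ 0.012 -0.    -1.   ]
total tool shift [ 0.0062 -0.0005  0.019 ] rot [-0.    0.71  0.06] rows 1
[0.0062, -0.0005, 0.019] [-0.0, 0.71, 0.06]
```

Emit:
drive_tool:
  commands:
    - [0.003,0,0.008,0,0.6,0,0.28]
    - [0.001,0,0.004,0,0,0,0.28]
    - [0,0,0,0,0,0,0.28]

```text
clock: 20.3
eef_pos: [0.5842, 0.0159, -0.0006]
ee_rot: [0.002, 1.0, -0.0, -0.0]
contact_force: [0.5, 0.0, -2.0]
gripper_width: 0.721
```

```bash
python3 -c "
from h import *
plan([.583,.0155,-.006],-.3,.05)
"
```

```text
pos [ 0.5842  0.0159 -0.0006] F [ 0.5  0.  -2. ] grip 0.721 t 20.3 q [-0.38  0.55  0.36  1.88 -0.27  0.76  1.7 ]
yaw now -0.24 tilt z [-0. -0. -1.]
total tool shift [ 0.0012 -0.0004  0.0054] rot [-0.02 -0.02  0.06] rows 1
[0.0012, -0.0004, 0.0054] [-0.02, -0.02, 0.06]
```

Emit:
drive_tool:
  commands:
    - [0,0,0.003,0,0,0,0.28]
    - [0,0,0.0025,0,0,0,0.28]

```text
clock: 20.55
eef_pos: [0.5847, 0.0158, -0.006]
ee_rot: [0.002, 1.0, -0.0, 0.0]
contact_force: [0.4, 0.3, -2.3]
gripper_width: 0.719
```

```bash
python3 -c "
from h import *
plan([.583,.0155,-.006],-.3,.05)
"
```

```text
pos [ 0.5847  0.0158 -0.006 ] F [ 0.4  0.3 -2.3] grip 0.719 t 20.55 q [-0.38  0.56  0.36  1.89 -0.28  0.75  1.7 ]
yaw now -0.25 tilt z [ 0.001 -0.    -1.   ]
total tool shift [ 0.0017 -0.0003  0.    ] rot [-0.02  0.04  0.05] rows 1
[0.0017, -0.0003, 0.0] [-0.02, 0.04, 0.05]
```

Emit:
drive_tool:
  commands:
    - [0.001,0,0.0015,0,0,0,0.28]
    - [0,0,0.0015,0,0,0,0.28]

```text
clock: 20.8
eef_pos: [0.5837, 0.0158, -0.0084]
ee_rot: [0.002, 1.0, 0.0, 0.0]
contact_force: [-3.4, 0.5, 11.0]
gripper_width: 0.717
```

Emit:
drive_tool:
  commands:
    - [0,0,-0.001,0,0,0,0.27]
    - [0,0,0,0,0,0,0.22]
    - [0,0,0,0,0,0,0.12]
    - [0,0,0,0,0,0,0.0]

```text
clock: 21.3
eef_pos: [0.5846, 0.0158, -0.0068]
ee_rot: [0.002, 1.0, 0.0, 0.001]
contact_force: [0.8, -0.4, 0.0]
gripper_width: 0.998
```

```bash
python3 -c "
from h import *
from cell import manip
plan([.583,.0155,.1],-.3,.05)
c=manip.read_camera('wrist');crop(c,0,0,512,384,1.5,'pics/w31.png')
"
```

```text
pos [ 0.5846  0.0158 -0.0068] F [ 0.8 -0.4  0. ] grip 0.998 t 21.3 q [-0.38  0.56  0.36  1.89 -0.28  0.74  1.71]
yaw now -0.26 tilt z [ 0.002  0.    -1.   ]
total tool shift [ 0.0013 -0.0003 -0.1068] rot [0.02 0.13 0.04] rows 3
[0.0004, -0.0001, -0.0356] [0.01, 0.04, 0.01]
[0.0005, -0.0001, -0.0356] [0.01, 0.04, 0.01]
[0.0005, -0.0001, -0.0356] [0.01, 0.04, 0.01]
```

View pics/w31.png

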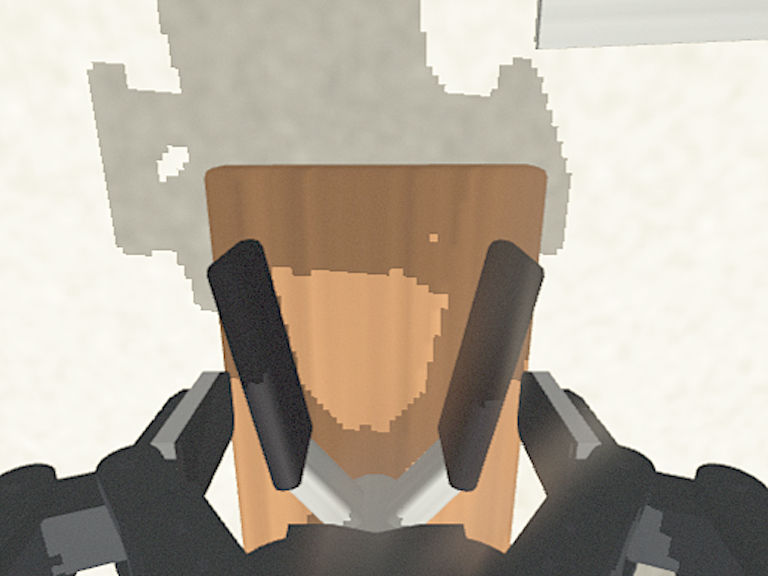

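Released and centred on the board, with a small gap to both pads. I'll retract straight up, then move clear to check everything.

Emit:
drive_tool:
  commands:
    - [0,0,-0.02,0,0,0,0]
    - [0,0,-0.03,0,0,0,0]
    - [0,0,-0.05,0,0,0,0]
    - [0,0,-0.05,0,0,0,0]
    - [0.03,0.03,-0.04,0,0,0,0]
    - [0.05,0.03,-0.02,0,0,0,0]
    - [0.05,0.03,0,0,0,0,0]
    - [0.0,0.0,0,0,0,0,0]

```text
clock: 22.35
eef_pos: [0.4546, 0.1083, 0.2202]
ee_rot: [0.004, 1.0, 0.003, 0.008]
contact_force: [1.1, 0.5, 0.2]
gripper_width: 1.001
```

```bash
python3 -c "
from h import *
from cell import manip
s=manip.get_obs();print(s['eef_pos'],s['contact_force'],s['clock'])
c=manip.read_camera('top');crop(c,130,80,430,300,2.6,'pics/t40.png');pickle.dump(c,open('pics/t40.pkl','wb'))
c=manip.read_camera('scene'); crop(c,100,90,380,290,2.8,'pics/s40.png')
c=manip.read_camera('wrist');crop(c,0,0,512,384,1.5,'pics/w40.png')
"
```

```text
[0.45459168 0.10833041 0.22019144] [1.1331897  0.53599555 0.19670343] 22.35
```

View pics/t40.png

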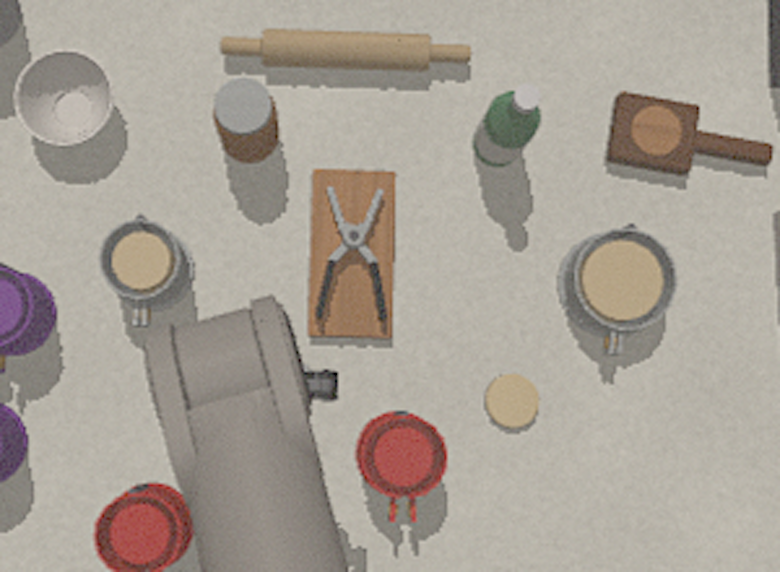

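View pics/s40.png

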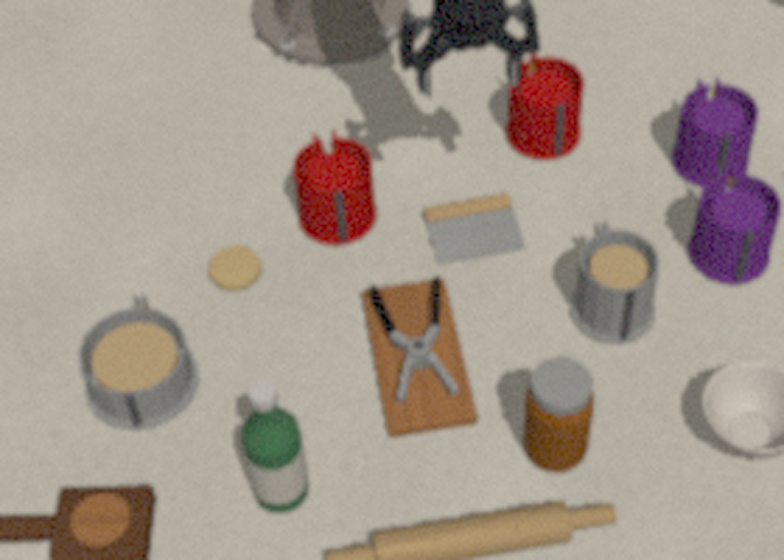

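View pics/w40.png

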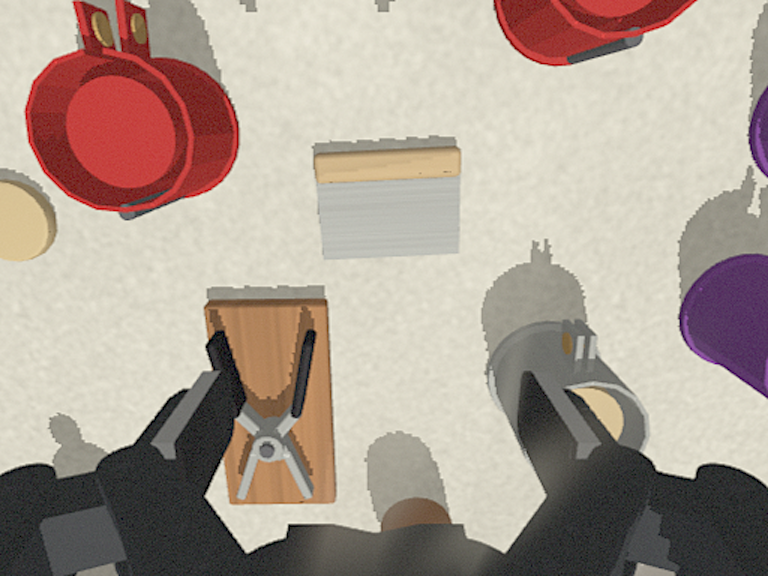

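In the wrist view, the tall lugs are shut at (578,343) and the pliers lie inside the board outline. In the top view, both lug pairs are shut at (141,316) and (612,345).

Emit:
drive_tool:
  commands:
    - [0,0,0,0,0,0,0]
    - [0,0,0,0,0,0,0]

```text
clock: 22.75
eef_pos: [0.4602, 0.1031, 0.22]
ee_rot: [0.01, 1.0, 0.001, 0.009]
contact_force: [-0.9, -0.4, -0.5]
gripper_width: 1.002
```

```bash
python3 -c "
from cell import manip
import numpy as np
s=manip.get_obs();print(s['eef_pos'],np.abs(s['qvel']).max(),s['clock']); print(manip.sign_off())"
```

```text
[0.46024806 0.10311004 0.220034  ] 0.010229510527892281 22.75
the job is handed in; nothing more can be done
None
```

I pressed the tall ring's lugs shut with the pliers, then the wide ring's. I then laid the pliers flat and lengthwise on the chopping board, let go and handed the job in at 22.75 s.

- **Rings:** after I released the pliers, the camera views showed both pairs of lugs staying shut. The tall pair scaled to roughly 12–14 mm across in the image, against 14 mm given for shut. I did not measure the wide pair.
- **Pliers and other items:** in the last pictures the pliers lie within the board outline, sprung open. Everything else looks where it was, by eye. The gripper is open, touching nothing, at a height of 0.22 m.
- **First grasp missed:** the finger tips sat about 28–30 mm farther back than the stated tool point. The fingers slid over the tops of the handles, with a force of up to about 4 N. I measured the offset in two cameras and regrasped 25–30 mm lower, and the pliers did not visibly move.
- **Forces:** the highest wrist force I read was about 12 N, as the pliers touched the board at the end.

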